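Level the model rocket and hold the sprung probe on its marked spot

ROBOT

A 6-joint arm with a two-finger parallel gripper is mounted at the origin on the work surface. World frame = base frame: x ahead of the robot, y to its left, z up, the work surface at z = 0. Lengths are in m, angles in rad, forces in N, time in s.
With the tool pointing down it reaches from about 0.35 to 0.775 m from the base axis. Payload 7.3 kg.
Tool frame: the origin (TCP) lies at the very end of the fingers, on their centre line; the grasp point (between the pads) lies 19 mm behind it (robot.hold_point_z is the distance from the TCP to the grasp point, in m); y points along the fingers, z is the direction in which the jaws open and shut, and the axes are right-handed (so a half turn about y gives the same grasp; the last joint's range is limited). The gripper opens to 92 mm and grips with 3 to 60 N. Pads are 19 mm wide; open, the fingers measure 130 mm over their backs; the gripper's body (75 mm by 190 mm) begins 47 mm behind the grasp point.
Start: joints at [-1.346, 0.342, 1.524, -0, 1.275, -0.146], TCP at [0.19, -0.489, 0.197] pointing down, gripper open.
Joint ranges: [-2.53, 2.53], [-0.77, 2.02], [0.04, 2.7], [-1, 4.14], [0.28, 2.66], [-3.11, 3.11]. Speed limits (rad/s): [2.57, 2.57, 3.14, 3.14, 3.14, 3.14].

INTERFACE

Orientations are given as [roll, pitch, yaw] about the fixed x, y, z axes, in that order (R = Rz(yaw) Ry(pitch) Rx(roll)).
In Python, from cell import robot gives the robot as it stands.
- The arm moves only by the shell command python3 -m crank 'ROWS' [OPENING] [FORCE]. ROWS is a JSON object of lists of equal length, an entry for each row: "xyz": the shift along the tool's x, y, z in cm, a list of three; "roll": the turn about the tool's y in degrees. A call has 1 to 20 rows; each row shifts and turns the commanded pose from where the row before left it, along the tool's axes as they then stand; what a row does not reach is not made up. A row lasts 1/10 s, in which the tool goes at most 50 mm and 8.59 degrees, less where a joint would pass 70% of its speed; a pose out of reach is approached as far as the arm can. A call is refused whole if a number of a shift passes 5 or a number of a turn 8.59, either way. A call with a gripper value outside its range is refused whole. OPENING is the gripper command: -1 is fully open, 1 is shut, values between are in proportion, set as the call begins (- or left out, the last holds). The fingers move at their own pace and stop on an object; FORCE is the grip in N (left out, the last holds). Time passes only in rows, so rows that do not move let the fingers close. It gives the time, the measured TCP pose, the force and the opening at its end, in the units of the state.
- robot.observe(): the state, without advancing time (a new reading comes with each control period).
- robot.read_camera(name): name is "scene" or "side" or "wrist"; returns the picture (480x640x3 uint8, red, green, blue); there is no depth.
- robot.calibration(name): a dict with "intrinsics" (3x3 intrinsics, pixels), "pose" (4x4, takes a point from camera to world coordinates). Camera axes: x right, y down, z forward; pixel columns grow to the right and rows downward; lengths in m; the calibration is good to about 2 mm. A picture is of the moment at which its call begins: read the wrist's pose just before it. calibration takes no time and is no camera call; for the wrist camera it gives the pose at the moment of the call.
- robot.hand_in(): hands the job in, once; it reports no verdict.
The state is a dict: "time": time; "qpos": joint angles; "qvel": joint speeds; "joint_efforts": joint torques, N m; "tool_pos": TCP position; "tool_rot": TCP orientation; "contact_force": force on the tool from outside, world axes, zero at the start; "torque": the same for the moment, N m; "opening": finger opening in m.
Only numpy, scipy, OpenCV 4.12 (cv2) and the standard library are available. Lean on these libraries where they do the work, as an engineer would, in place of code of your own. Each camera call takes 0.05 s, during which the arm holds its last target.

TASK

Set up the model rocket for a touch check: turn it on its stand so that it lies straight along its long black base, and tilt it down until it is level. Then take the chrome probe from its holder and hold it upright with its sprung tip on the ringed spot on the rocket's back, pressing lightly so that the tip is pushed about half-way in (some 3 N). Finish while still holding the probe there, with the rocket still level and straight, and leave the other things on the desk where they are.

Things in the scene. Friction and masses are not known exactly. Their poses are not given: they have to be found in the camera images.
- stand: Black plastic display base, fixed to the desk: a slab 200 mm long (its x axis), 90 mm wide and 14 mm thick. Origin at the centre of its underside; z up. The swivel axis is vertical through the origin. The rocket's nose is towards the base's +x end.
- yoke (a joint): Swivel of the rocket on the base, rad: 0 = rocket straight along the base's x axis (nose to +x), positive = nose turned counter-clockwise seen from above; range -1 to 1. Stiff (about 0.35 N m of friction), stays where it is left.
- rocket (a joint): Tilt of the rocket, rad: 0 = level, positive = nose up; range -0.5 to 0.6. It starts nose up. Stiff (about 0.5 N m of friction), stays where it is left; it can be gripped across the body or pushed down on the nose part.
- pivot (a point): Tilt hinge, on the swivel axis, 75 mm above the desk. Axes turn with the rocket: x along it to the nose, y along the hinge, z out of its back. Under the rocket a black yoke, within 18 mm of this point sideways.
- rocket_grip (a point): On the silver plastic rocket's axis, 55 mm ahead of the pivot along x and 35 mm from it along z (axes as at pivot): middle of a smooth stretch 60 mm long, good to grip across. The body is a cylinder 44 mm in diameter from pivot x = -120 (tail) to +90 mm, then a nose cone to +150 mm. Four diagonal fins (x = -122 to -72 mm) reach 48 mm from the axis.
- spot (a point): Marked spot: centre of the flat top of a round silver boss 20 mm in diameter with a thin dark ring and a centre dot, on the rocket's back, 45 mm behind the pivot towards the tail, standing 3 mm above the body (60 mm above the pivot along the rocket's z). z axis out of the boss.
- holder_probe: Fixed black block 48 x 48 x 56 mm in which the probe stands, tip down in a 16 mm hole from top to bottom. Origin at the centre of its underside. An equal block nearby holds a needle file with its flat blade up.
- probe: Chrome sprung probe, 112 mm long, 0.1 kg, standing tip down. Origin on its axis at the underside of its flange, z away from the tip. Flange 26 mm wide from 0 to 4 mm, smooth round grip 18 mm wide from 4 to 66 mm (top); below, a 12 mm barrel to -28 mm, then a 6 mm sprung tip to -46 mm. The flange rests on the holder's top, 56 mm above the desk; lift at least 50 mm to clear.
- probe_grip (a point): Centre of the probe's grip, on its axis, 34 mm above the flange's underside; z along the axis away from the tip (up when upright).
- probe_tip (a point): Lowest point of the probe's round-ended sprung tip (6 mm diameter); 80 mm below probe_grip when free. It slides up to 12 mm into the probe against a spring of 500 N/m, starting from zero force: 3 N at 6 mm.
- jar_near: Small glass paint jar with a black lid, 34 mm diameter, 45 mm high; leave alone. Origin under its centre.
- jar_far: Small glass paint jar with a white lid, 34 mm diameter, 45 mm high; leave alone. Origin under its centre.
- cement: Amber glue bottle, 32 mm diameter, 50 mm high, between stand and holders; leave alone. Origin under its centre.
- sanding_stick: Flat sanding stick 110 x 18 x 8 mm lying on the desk; leave alone. Origin under its centre.
- spare_nose: Spare silver nose cone, 44 mm diameter, 60 mm high, standing; leave alone. Origin under its centre.
- file: Needle file standing blade up in the second holder, its top 132 mm above the desk; leave alone. Origin on its axis at the holder's top (56 mm above the desk).
Mind the look-alikes: they are no part of the job. What is shaped like the probe but blue is not meant.

How it is judged:
By the outcome, as a careful person would: the job done as asked, in the order asked, and still so for the second after the job is handed in, while the arm keeps its last pose, push and grip.
It also fails if it takes over 51 s, if anything falls off the work surface, if the arm or the gripper's body presses on something with over 40 N, if the wrist force passes 120 N, or if a joint passes its speed limit or range.

## Working session

There is one attempt and no reset: what is moved stays moved. The work goes in short steps, Python scripts to look and compute and a shell command to move; the robot and the scene stay as the last step left them, time stands still between calls to the robot, and variables do not carry over. Pictures are saved under pics/ and viewed, and the job is handed in when it is done.

```bash
ls; mkdir -p pics; python3 - <<'E'
from cell import robot
import cv2
s=robot.observe(); print(s)
for n in ("scene","side","wrist"):
    c=robot.calibration(n); print(n,c)
    im=robot.read_camera(n); cv2.imwrite(f"pics/{n}0.png",im[:,:,::-1])
print(robot.hold_point_z)
E
```

```text
pics
{'time': 0.0, 'qpos': array([-1.34596086e+00,  3.42710982e-01,  1.52504829e+00, -6.41582270e-06,
        1.27537314e+00, -1.45991814e-01]), 'qvel': array([-0.00015216, -0.00073262,  0.00087438,  0.00057856, -0.00114189,
       -0.00206866]), 'joint_efforts': array([-2.85335656e-03, -4.31245780e+01, -2.44226468e+01,  7.14635476e-02,
        5.58848656e-02, -9.45582701e-05]), 'tool_pos': array([ 0.1901721 , -0.48885276,  0.19634017]), 'tool_rot': array([-1.57232060e+00,  2.17924921e-04, -2.77076367e+00]), 'contact_force': array([-0.75318818,  0.5234707 , -0.32177962]), 'torque': array([-0.01074881,  0.00643819, -0.02157789]), 'opening': 0.09191729945095954}
scene {'intrinsics': array([[533.20357569,   0.        , 314.34797151],
       [  0.        , 533.20357569, 241.27707964],
       [  0.        ,   0.        ,   1.        ]]), 'pose': array([[-0.41275397,  0.63536615, -0.65264386,  1.09483315],
       [ 0.91067968,  0.27431898, -0.3088877 ,  0.30660126],
       [-0.01722419, -0.72184413, -0.6918413 ,  0.66948767],
       [ 0.        ,  0.        ,  0.        ,  1.        ]])}
s
[... 260 characters left out ...]
54,  0.45324777, -0.6452457 ,  0.86787011],
       [ 0.01143843, -0.81307795, -0.58204245,  0.81907704],
       [ 0.        ,  0.        ,  0.        ,  1.        ]])}
wrist {'intrinsics': array([[364.83819736,   0.        , 317.77387566],
       [  0.        , 364.83819736, 240.83727604],
       [  0.        ,   0.        ,   1.        ]]), 'pose': array([[ 3.61898386e-01, -9.01610128e-01, -2.36915037e-01,
         2.53658403e-01],
       [-9.32217547e-01, -3.50001838e-01, -9.20280283e-02,
        -4.65947002e-01],
       [ 5.27040348e-05,  2.54161149e-01, -9.67161883e-01,
         3.84292862e-01],
       [ 0.00000000e+00,  0.00000000e+00,  0.00000000e+00,
         1.00000000e+00]])}
0.0188
```

View pics/scene0.png

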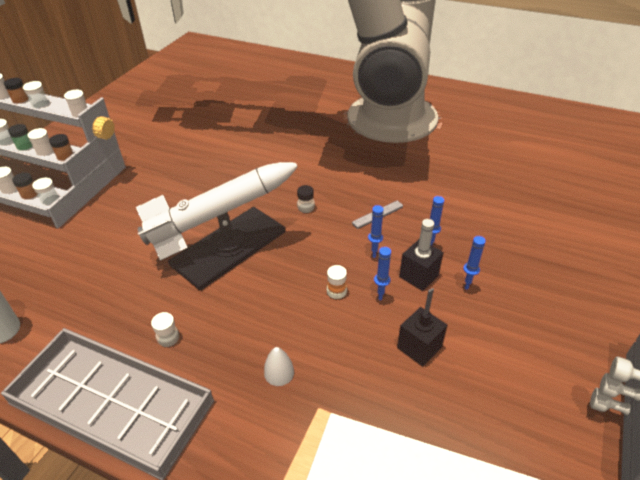

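View pics/side0.png

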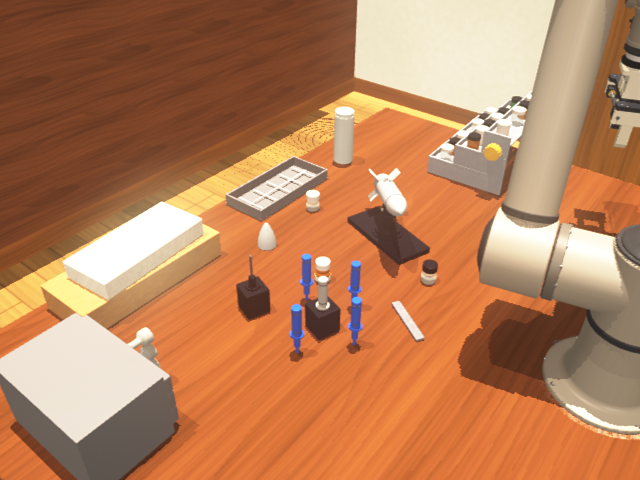

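View pics/wrist0.png

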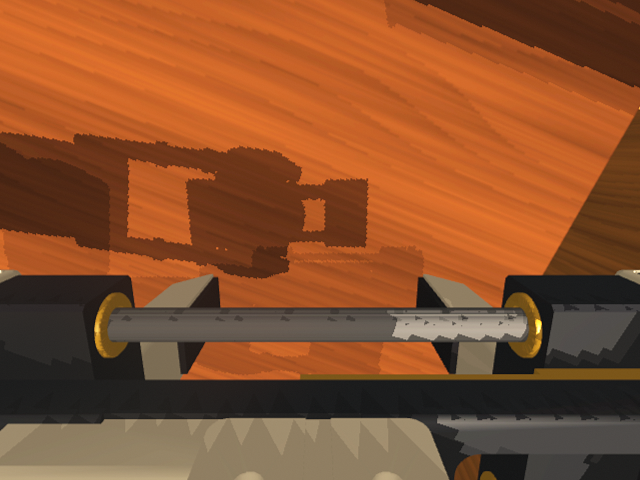

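Scene view:
- Rocket at about (220,205), with the boss ring near (183,204).
- Black base, with its centre near (228,247).
- Candidates for the probe: the chrome one in the black block at (425,240), and blue ones at (376,228), (436,218), (383,270) and (475,260). The file stands in the other block at (428,310).

I choose the chrome one and will check it in a close crop.

```bash
python3 - <<'E'
import cv2
a=cv2.imread("pics/scene0.png"); b=cv2.imread("pics/side0.png")
def crop(im,x,y,w,h,n,k):
    cv2.imwrite(n,cv2.resize(im[y:y+h,x:x+w],None,fx=k,fy=k,interpolation=cv2.INTER_CUBIC))
crop(a,130,150,180,140,"pics/c1.png",4.4)
crop(a,340,190,160,120,"pics/c2.png",5)
crop(b,340,160,100,110,"pics/c3.png",5.4)
crop(b,270,240,110,110,"pics/c4.png",5.4)
E
```

```text
(no output)
```

View pics/c1.png

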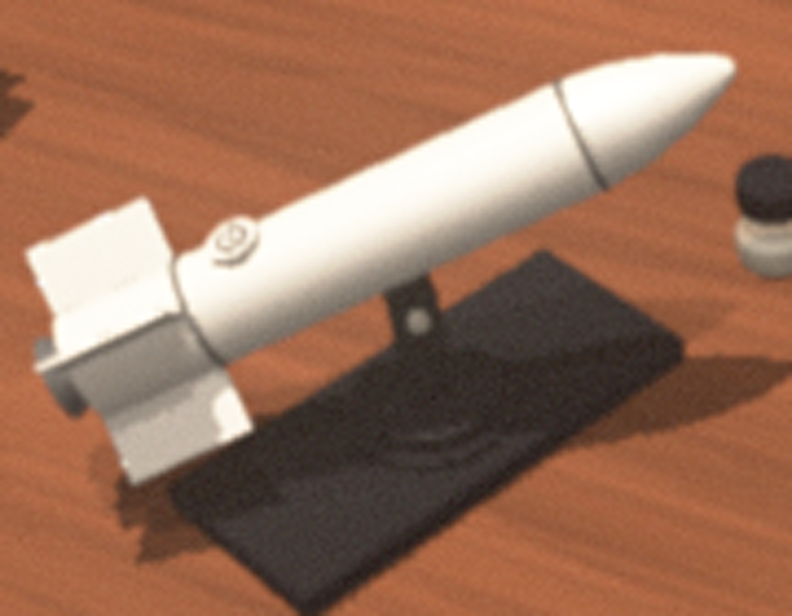

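View pics/c2.png

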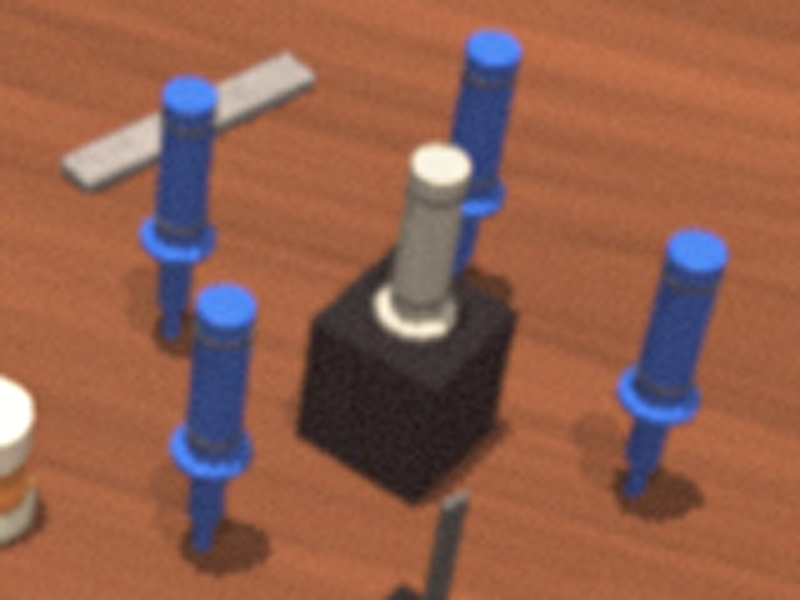

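View pics/c3.png

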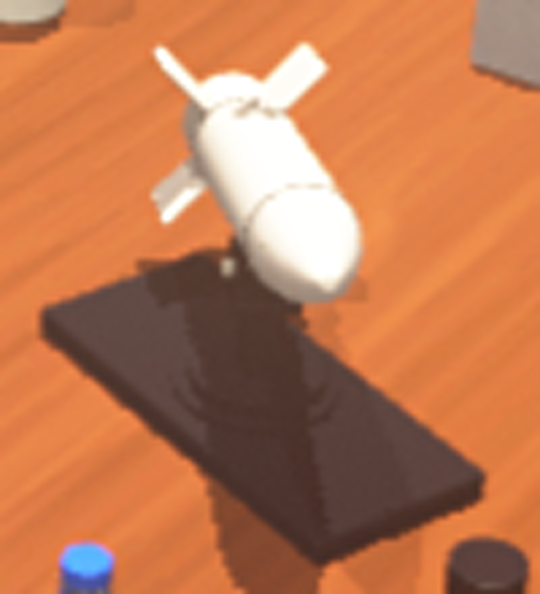

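View pics/c4.png

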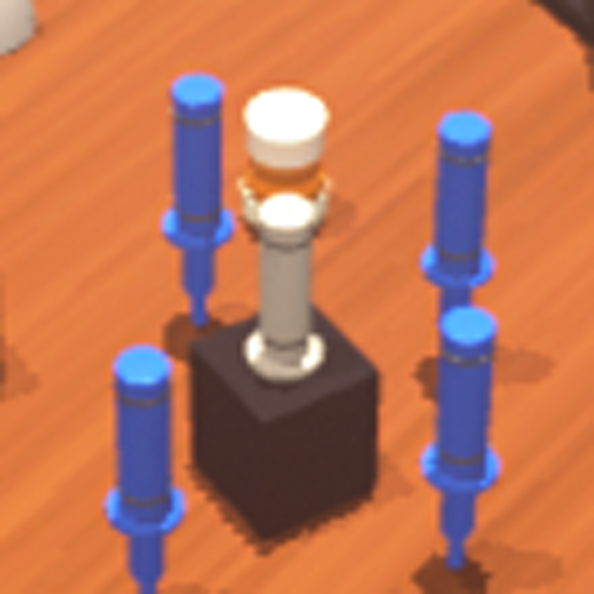

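```bash
cat > h.py <<'E'
from cell import robot
import numpy as np, cv2
from scipy.spatial.transform import Rotation as Rn
cal={n:robot.calibration(n) for n in ("scene","side")}
def ray(n,uv,c=None):
    c=c or cal[n]; K=c["intrinsics"];T=c["pose"]
    d=T[:3,:3]@np.linalg.solve(K,[uv[0],uv[1],1.]); return T[:3,3],d/np.linalg.norm(d)
def atz(n,uv,z,c=None):
    o,d=ray(n,uv,c); return o+d*(z-o[2])/d[2]
def tri(*rs):
    A=np.zeros((3,3));b=np.zeros(3)
    for o,d in rs:
        P=np.eye(3)-np.outer(d,d);A+=P;b+=P@o
    x=np.linalg.solve(A,b); return x,[round(1e3*np.linalg.norm((np.eye(3)-np.outer(d,d))@(x-o)),1) for o,d in rs]
def proj(n,p,c=None):
    c=c or cal[n]; T=c["pose"]; q=c["intrinsics"]@(T[:3,:3].T@(np.asarray(p)-T[:3,3])); return q[:2]/q[2]
E
python3 - <<'E'
from h import *
np.set_printoptions(precision=4,suppress=True)
for n,l in (("scene",[(253.9,207.3),(285.5,229.1),(168.6,260.9),(199.3,288)]),("side",[(347.8,217.8),(429.8,248),(399.6,261.9)])):
    for p in l: print(n,p,atz(n,p,.014))
print("probe top",tri(ray("scene",(428.2,222.6)),ray("side",(323.1,278.9))),atz("scene",(428.2,222.6),.122),atz("side",(323.1,278.9),.122))
print("nose",tri(ray("scene",(297,164.8)),ray("side",(398.9,213.3))))
for p in [(378,209),(438.4,199.8),(385.2,251),(479.4,240)]: print("S",atz("scene",p,.112))
for p in [(306.5,256.7),(355.9,264.1),(356.5,300.4),(296.3,307.6)]: print("D",atz("side",p,.112))
print("others jar/cement/file", atz("scene",(306,192),.045),atz("scene",(337,273),.05),atz("scene",(430,294),.132),atz("scene",(379,214),.008))
E
```

```text
scene (253.9, 207.3) [ 0.4369 -0.1307  0.014 ]
scene (285.5, 229.1) [ 0.4681 -0.0476  0.014 ]
scene (168.6, 260.9) [ 0.6205 -0.1964  0.014 ]
scene (199.3, 288) [ 0.6517 -0.1133  0.014 ]
side (347.8, 217.8) [ 0.6416 -0.1134  0.014 ]
side (429.8, 248) [ 0.4279 -0.1311  0.014 ]
side (399.6, 261.9) [ 0.4537 -0.0461  0.014 ]
probe top (array([0.4693, 0.2045, 0.1205]), [np.float64(0.6), np.float64(0.6)]) [0.4715 0.2053 0.122 ] [0.4683 0.2051 0.122 ]
nose (array([ 0.4541, -0.0241,  0.1526]), [np.float64(1.4), np.float64(1.4)])
S [0.46   0.1207 0.112 ]
S [0.3993 0.2035 0.112 ]
S [0.5463 0.1625 0.112 ]
S [0.468  0.2844 0.112 ]
D [0.5412 0.1634 0.112 ]
D [0.4541 0.1226 0.112 ]
D [0.3939 0.2052 0.112 ]
D [0.4641 0.2851 0.112 ]
others jar/cement/file [ 0.3904 -0.0417  0.045 ] [0.5622 0.0928 0.05  ] [0.6187 0.2476 0.132 ] [0.3546 0.0927 0.008 ]
```

The crop confirms it: the chrome probe in the block is the target, and four blue look-alikes surround it. Base yaw is about 160°, the rocket heading about 131°, and the tilt about +0.29 rad. I'll go above the stand for a close wrist view.

```bash
python3 -m crank '{"xyz":[[0,-5,0],[0,-5,0],[-4,0,-1.3],[-4,0,-1.3],[-4,0,-1.3],[-4,0,-1.3],[-4,0,-1.3],[-4,0,-1.3],[-4,0,-1.3],[-4,0,-1.3],[-4,0,-1.3],[-4,0,-1.3],[-4,0,-1.3],[-4,0,-1.3],[0,0,0],[0,0,0]],"roll":[0,0,0,0,0,0,0,0,0,0,0,0,0,0,0,0]}' -1
python3 -m crank '{"xyz":[[0,0,0],[0,0,0],[0,0,0],[0,0,0],[0,0,0],[0,0,0],[0,0,0],[0,0,0],[0,0,0],[0,0,0],[0,0,0],[0,0,0],[0,0,0],[0,0,0],[0,0,0]],"roll":[-8.5,-8.5,-8.5,-8.5,-8.5,-8.5,-8.5,-8.5,-8.5,-8.5,-8.5,-8.5,-8.5,0,0]}'
python3 - <<'E'
from h import *
im=robot.read_camera("wrist"); cv2.imwrite("pics/w1.png",im[:,:,::-1]); print(robot.observe()["qpos"])
E
```

```text
time: 1.75
tool_pos: [0.5813, -0.1692, 0.2961]
tool_rot: [-1.572, -0.001, -2.769]
contact_force: [0.4, -0.0, 0.0]
opening: 0.0918
time: 3.25
tool_pos: [0.5805, -0.1709, 0.2972]
tool_rot: [-1.571, -0.0, -0.848]
contact_force: [0.1, 0.3, 0.6]
opening: 0.0919
[-4.12341080e-01  4.48333249e-01  1.08997085e+00 -2.45376141e-04
  1.60321375e+00 -1.13622982e+00]
```

View pics/w1.png

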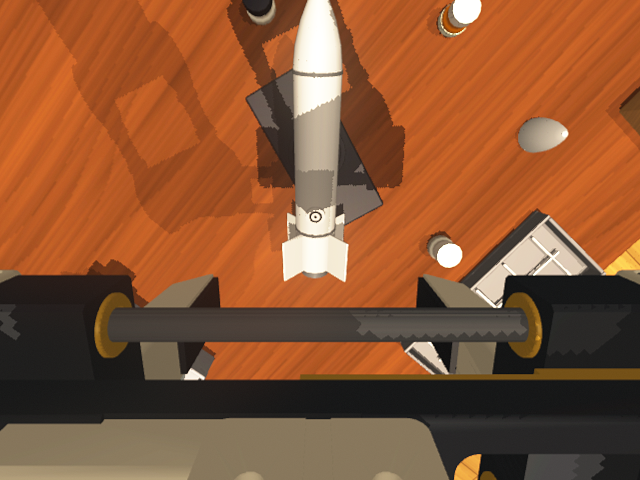

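```bash
python3 - <<'E'
import cv2
a=cv2.imread("pics/w1.png")
cv2.imwrite("pics/w1c.png",cv2.resize(a[50:250,230:430],None,fx=3,fy=3,interpolation=cv2.INTER_CUBIC))
E
```

```text
(no output)
```

View pics/w1c.png

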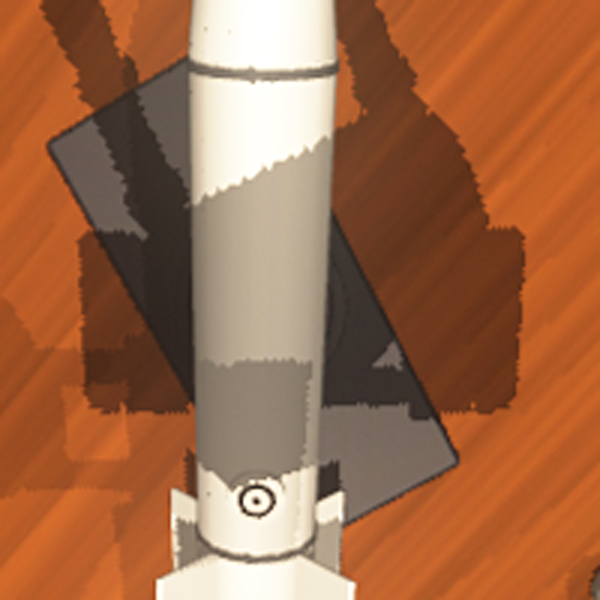

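```bash
python3 - <<'E'
from h import *
np.set_printoptions(precision=4,suppress=True)
c=robot.calibration("wrist")
g=lambda u,v,z:atz("wrist",(230+u/3,50+v/3),z,c)
A=g(48,147,.014);B=g(458,462,.014);print(A,B,"centre",(A+B)/2,np.linalg.norm(A-B),"(219.3)")
ang=lambda p,q:np.degrees(np.arctan2(*(p-q)[1::-1]))
print(ang(A,g(193,405,.014)),ang(g(333,212,.014),B),ang(g(190,60,.014),A),ang(B,g(345,522,.014)))
print("diag yaw",ang(A,B)+np.degrees(np.arctan2(45,100)),ang(A,B)-np.degrees(np.arctan2(45,100)))
print("wrist ring axis pts", g(263,72,.13), g(257,500,.12))
ob,od=ray("wrist",(230+257/3,50+500/3),c)
print("boss tri",tri((ob,od),ray("scene",(182.7,204.8))))
print("nose tri",tri(ray("wrist",(316,0),c),ray("scene",(297,164.8)),ray("side",(398.9,213.3))))
E
```

```text
[ 0.4347 -0.1389  0.014 ] [ 0.6479 -0.1215  0.014 ] centre [ 0.5413 -0.1302  0.014 ] 0.21390271754946985 (219.3)
160.2184631476973 159.8891678171244 70.62414644215457 70.19245827616189
diag yaw -151.10867813364246 -199.5641687695508
wrist ring axis pts [ 0.4947 -0.0755  0.13  ] [ 0.5806 -0.1759  0.12  ]
boss tri (array([ 0.58  , -0.1748,  0.1157]), [np.float64(2.0), np.float64(2.0)])
nose tri (array([ 0.4557, -0.0306,  0.1483]), [np.float64(6.9), np.float64(7.0), np.float64(2.8)])
```

Wrist view: the ringed boss is at (316,217), the base corners at (246,99) and (383,204), and the rocket lies straight along the image. Base yaw is 160.2° in all cameras. Swivel is about (0.541, -0.129) and heading about 130.9°. I'll grip the rocket across its body.

```bash
python3 -m crank '{"xyz":[[-4,0,0],[-4,0,0],[-2,0,-0.2],[0,4,0],[0,4,0],[0,4,0],[0,4,0],[0,2,0],[0,1.2,0],[0,0,0],[0,0,0]],"roll":[0,0,0,0,0,0,0,0,0,0,0.5]}' -1
python3 - <<'E'
from h import *
for n in("scene","wrist"):
    im=robot.read_camera(n); 
    if n=="scene": im=cv2.resize(im[100:300,100:367],None,fx=3,fy=3)
    cv2.imwrite(f"pics/{n}2.png",im[:,:,::-1])
E
```

```text
time: 4.4
tool_pos: [0.5138, -0.0971, 0.106]
tool_rot: [-1.57, -0.002, -0.852]
contact_force: [0.8, 0.3, 0.2]
opening: 0.0919
```

View pics/scene2.png

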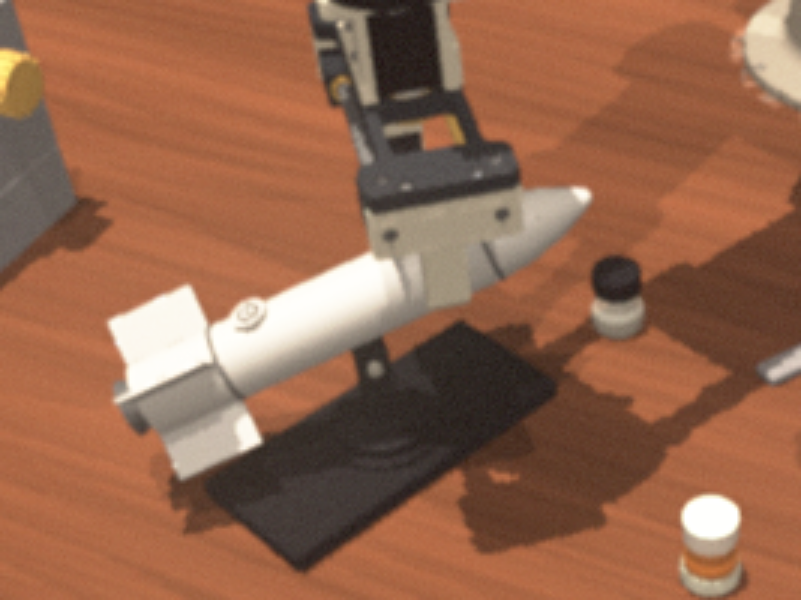

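View pics/wrist2.png

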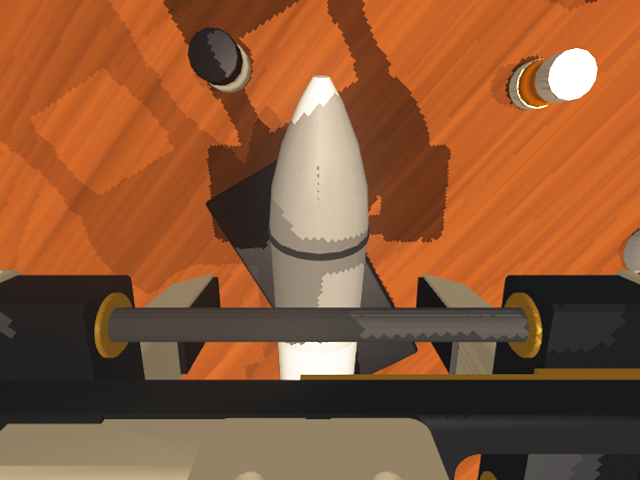

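The fingers straddle the smooth stretch with the body centred between them. Closing.

```bash
python3 -m crank '{"xyz":[[0,0,0],[0,0,0],[0,0,0],[0,0,0],[0,0,0],[0,0,0],[0,0,0],[0,0,0]],"roll":[0,0,0,0,0,0,0,0]}' 1 40
python3 - <<'E'
from h import *
s=robot.observe();print(s["tool_pos"],s["contact_force"],s["torque"])
# plan arc
p=np.array([.541,-.129]);t=s["tool_pos"];g=t[:2];r=g-p
print("r",np.linalg.norm(r),np.degrees(np.arctan2(r[1],r[0])))
E
```

```text
time: 5.3
tool_pos: [0.5133, -0.0964, 0.1048]
tool_rot: [-1.57, 0.0, -0.851]
contact_force: [1.8, 1.9, -0.9]
opening: 0.0378
[ 0.51328899 -0.09643689  0.10484819] [ 1.7599791   1.85719136 -0.93495375] [ 0.35120925 -0.53952606 -0.00538769]
r 0.04275811014208406 130.39757741322612
```

```bash
python3 - <<'E'
from h import *
for n,r in(("scene",(100,300,150,417)),("side",(130,290,320,500))):
    im=robot.read_camera(n)[r[0]:r[1],r[2]:r[3]]
    cv2.imwrite(f"pics/{n}3.png",cv2.resize(im,None,fx=3,fy=3)[:,:,::-1])
E
```

```text
(no output)
```

View pics/scene3.png

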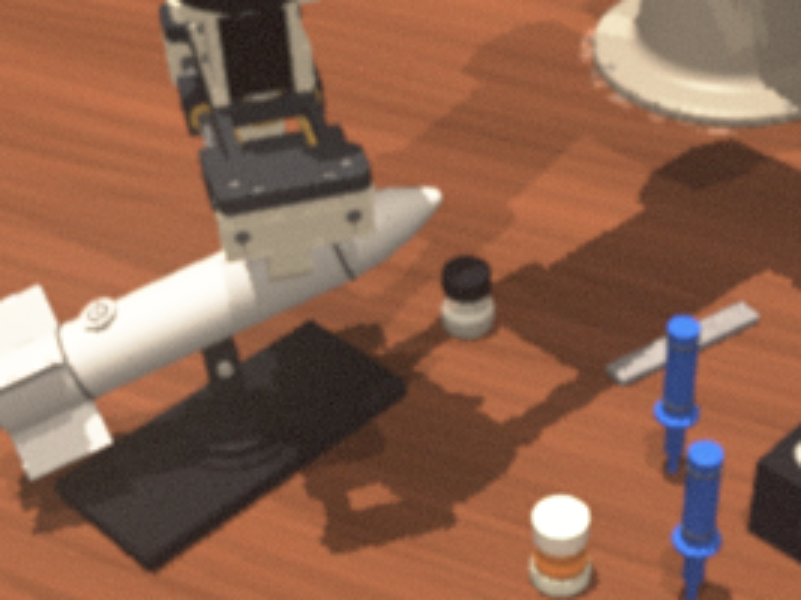

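View pics/side3.png

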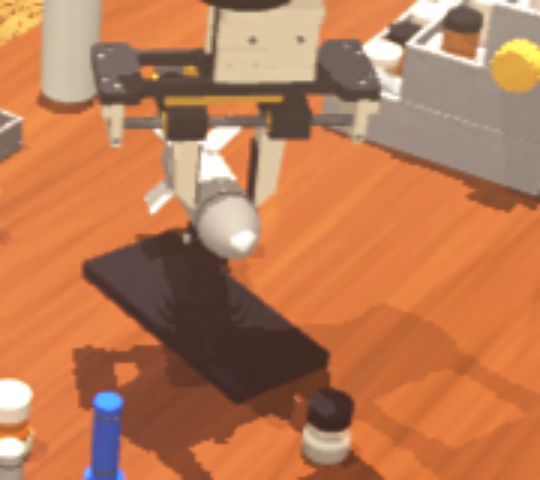

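```bash
python3 - <<'E'
from h import *
s=robot.observe();R=Rn.from_euler("xyz",s["tool_rot"]).as_matrix();t=s["tool_pos"]
for zz in(.019,.03):
  for dx in (-.0095,.0095):
    p=proj("scene",t+R@[dx,0,zz]); print(zz,dx,(p-[150,100])*3)
    p=proj("side",t+R@[dx,0,zz]); print("  side",(p-[320,130])*3, (proj("side",t+R@[dx,0,-zz])-[320,130])*3)
E
```

```text
0.019 -0.0095 [307.10784134 311.56114317]
  side [192.39081249 239.61816432] [244.66194644 238.48853926]
0.019 0.0095 [273.2498072  318.42683921]
  side [188.81665021 225.33001092] [240.48354062 224.23557619]
0.03 -0.0095 [311.31183362 323.80674883]
  side [177.22921875 239.94581966] [259.76266312 238.16219953]
0.03 0.0095 [277.17518668 330.78544671]
  side [173.83067346 225.64745161] [255.4100465  223.91939524]
```

```bash
python3 - <<'E'
from h import *
R=Rn.from_euler("xyz",[-1.57,-.002,-.852]).as_matrix();t=np.array([.5138,-.0971,.106])
for zz in(.046,.056,.065):
  print(zz,[(proj("scene",t+R@[dx,0,zz])-[100,100])*3 for dx in (-.0095,.0095)])
s=robot.observe();t=s["tool_pos"];R=Rn.from_euler("xyz",s["tool_rot"]).as_matrix()
im=robot.read_camera("scene")
cv2.imwrite("pics/z.png",cv2.resize(im[150:220,205:305],None,fx=7,fy=7,interpolation=cv2.INTER_CUBIC)[:,:,::-1])
E
```

```text
0.046 [array([465.74876774, 340.70364628]), array([431.13840536, 347.77809944])]
0.056 [array([469.70653777, 352.31940074]), array([434.83162302, 359.50291493])]
0.065 [array([473.32384784, 362.93593106]), array([438.20736848, 370.21985511])]
```

View pics/z.png

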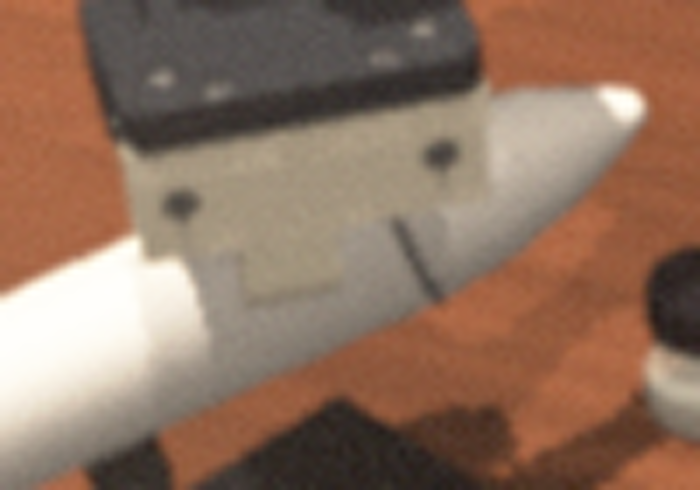

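```bash
python3 - <<'E'
from h import *
s=robot.observe();t=s["tool_pos"];R=Rn.from_euler("xyz",s["tool_rot"]).as_matrix()
c=robot.calibration("wrist")
for y in(0,-.019,-.04):
  for z in (-.022,.022,-.046,.046): print(y,z,proj("wrist",t+R@[0,y,z],c))
im=robot.read_camera("wrist");cv2.imwrite("pics/w4.png",im[:,:,::-1])
im=robot.read_camera("side")
cv2.imwrite("pics/z2.png",cv2.resize(im[140:220,340:450],None,fx=7,fy=7,interpolation=cv2.INTER_CUBIC)[:,:,::-1])
for z in(-.019,.019): print([(proj("side",t+R@[0,y,z])-[340,140])*7 for y in (0,-.019,-.04)])
E
```

```text
0 -0.022 [279.40283037 271.69221818]
0 0.022 [360.19258036 271.68174903]
0 -0.046 [235.35327232 271.69792635]
0 0.046 [404.27730451 271.6760363 ]
-0.019 -0.022 [275.45275988 284.62701742]
-0.019 0.022 [364.47401586 284.61916173]
-0.019 -0.046 [226.91705339 284.63130046]
-0.019 0.046 [413.0524195  284.61487492]
-0.04 -0.022 [270.03174174 302.37854403]
-0.04 0.022 [370.35016115 302.3753831 ]
-0.04 -0.046 [215.3397056  302.38026732]
-0.04 0.046 [425.0964189 302.3736581]
[array([426.12309266, 469.77207892]), array([431.37469271, 418.0776029 ]), array([437.28378468, 359.91106117])]
[array([304.86719159, 472.38074909]), array([309.09629423, 420.62756646]), array([313.85500692, 362.39333863])]
```

View pics/w4.png

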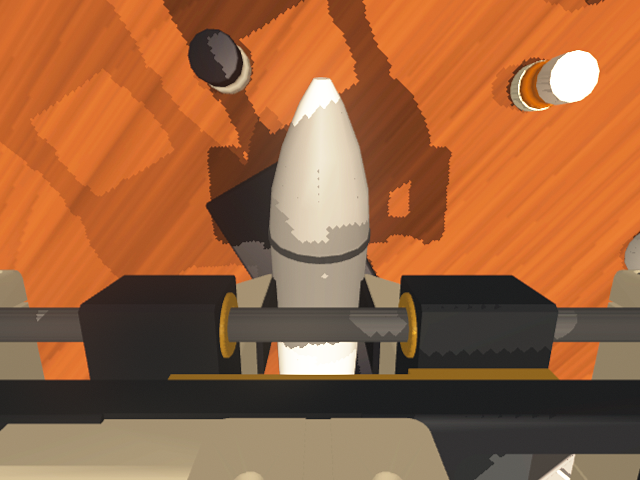

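View pics/z2.png

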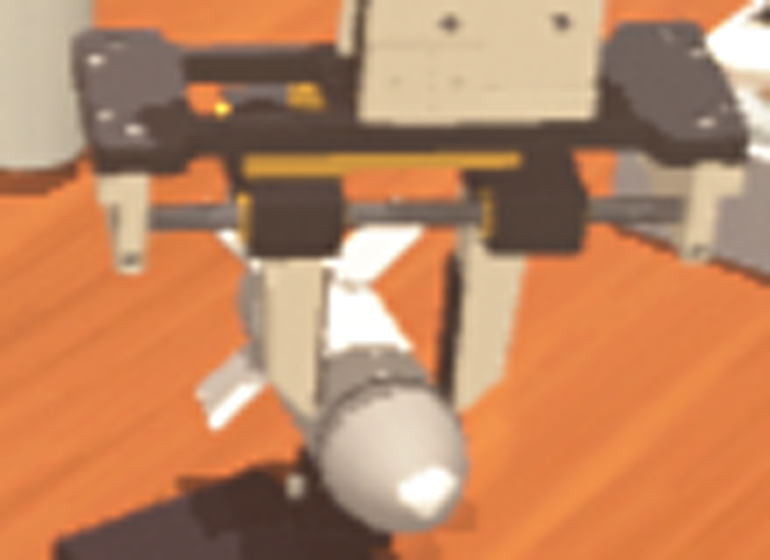

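The wrist view shows both pads on the body at rows 272–300, just behind the nose seam, so the grip is sound. Next I'll swing it on an arc about the swivel by +29.7°.

```bash
python3 -m crank '{"xyz":[[0.005,0,-0.222],[0.005,0,-0.222],[0.005,0,-0.222],[0.005,0,-0.222],[0.005,0,-0.222],[0.005,0,-0.222],[0.005,0,-0.222],[0.005,0,-0.222],[0.005,0,-0.222],[0.005,0,-0.222],[0,0,0],[0,0,0]],"roll":[-2.97,-2.97,-2.97,-2.97,-2.97,-2.97,-2.97,-2.97,-2.97,-2.97,0,0]}'
python3 - <<'E'
from h import *
s=robot.observe();print(s["contact_force"],s["torque"])
for n,r in(("scene",(130,310,120,330)),):
    im=robot.read_camera(n)[r[0]:r[1],r[2]:r[3]]
    cv2.imwrite(f"pics/{n}5.png",cv2.resize(im,None,fx=3,fy=3)[:,:,::-1])
E
```

```text
time: 6.75
tool_pos: [0.501, -0.1142, 0.1048]
tool_rot: [-1.57, -0.0, -0.332]
contact_force: [3.6, 4.4, -3.2]
opening: 0.0379
[ 3.62434673  4.40480687 -3.24600634] [ 0.91489969 -0.81052804  0.13171625]
```

View pics/scene5.png

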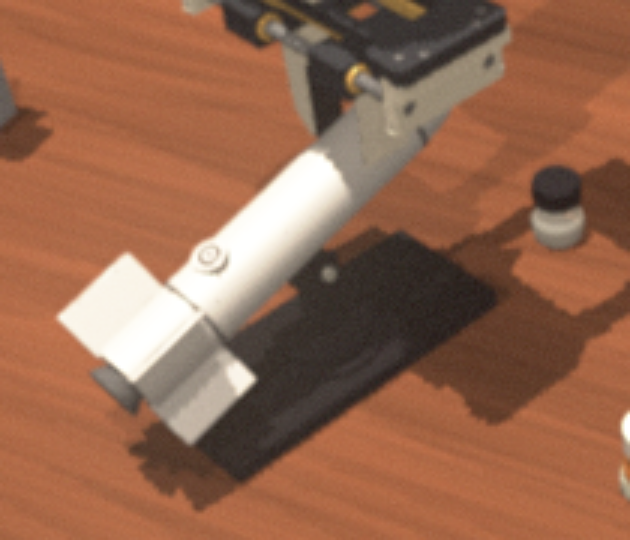

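Straight to within about a degree. Now the tilt, along an arc about the hinge: forward 12 mm and down 14 mm.

```bash
python3 -m crank '{"xyz":[[-0.17,0.16,0],[-0.17,0.17,0],[-0.16,0.17,0],[-0.16,0.17,0],[-0.15,0.18,0],[-0.14,0.18,0],[-0.14,0.18,0],[-0.14,0.18,0],[0,0,0],[0,0,0],[0,0,0]],"roll":[0.1,0.1,0.1,0.1,0.1,0.1,0.1,0,0,0,0]}'
python3 - <<'E'
from h import *
s=robot.observe();print(s["contact_force"],s["torque"])
for n,r in(("scene",(130,310,120,330)),("side",(140,280,320,480))):
    im=robot.read_camera(n)[r[0]:r[1],r[2]:r[3]]
    cv2.imwrite(f"pics/{n}6.png",cv2.resize(im,None,fx=3.5,fy=3.5,interpolation=cv2.INTER_CUBIC)[:,:,::-1])
E
```

```text
time: 7.9
tool_pos: [0.4901, -0.1104, 0.0936]
tool_rot: [-1.57, -0.003, -0.345]
contact_force: [-2.7, 6.8, 17.6]
opening: 0.0373
[-2.6821358   6.76787149 17.62342371] [ 1.21060577  0.08455431 -0.02537845]
```

View pics/scene6.png

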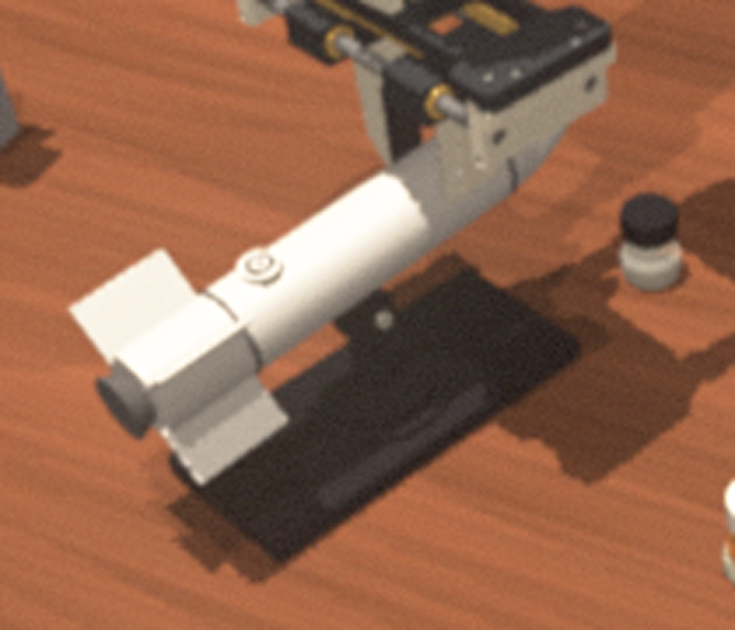

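View pics/side6.png

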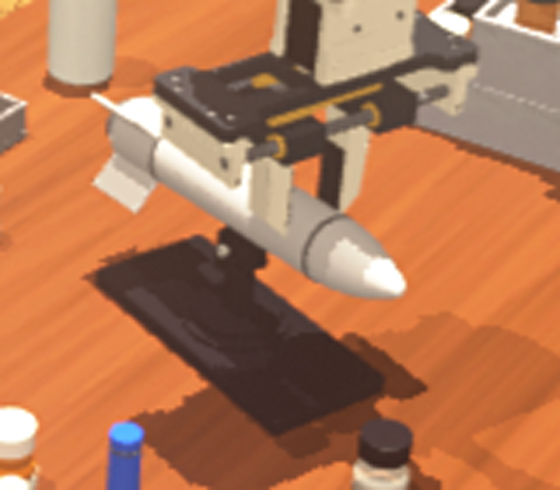

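```bash
cat >> h.py <<'E'
def rk(piv,yaw,t,x,z):
    h=x*np.cos(t)-z*np.sin(t); return np.array([piv[0]+h*np.cos(yaw),piv[1]+h*np.sin(yaw),.075+x*np.sin(t)+z*np.cos(t)])
E
python3 - <<'E'
from h import *
y=np.radians(160.2)
print("obs boss scene 194.9,206; nose side 435.1,222.3; seam")
for t in(-.05,0,.05,.1,.15):
  print(t,proj("scene",rk((.5443,-.122),y,t,-.045,.06)),proj("side",rk((.535,-.122),y,t,.15,.035)))
print("check before: obs 182.7,204.8 ; 398.9,213.3")
for yy in (130.5,):
 for t in(.25,.3,.35,.4): print(t,proj("scene",rk((.5443,-.122),np.radians(yy),t,-.045,.06)),proj("side",rk((.535,-.122),np.radians(yy),t,.15,.035)),proj("scene",rk((.5443,-.122),np.radians(yy),t,.15,.035)))
E
```

```text
obs boss scene 194.9,206; nose side 435.1,222.3; seam
-0.05 [197.90047399 201.89474865] [434.98865401 233.80076815]
0 [196.56339648 203.87095345] [434.92014718 230.42386951]
0.05 [195.30050172 205.88692967] [434.72533825 226.97416431]
0.1 [194.11564291 207.93646483] [434.40393554 223.46239031]
0.15 [193.01238391 210.01323196] [433.9561603  219.89967703]
check before: obs 182.7,204.8 ; 398.9,213.3
0.25 [184.18755064 203.90372261] [400.79491941 218.14012297] [300.53904857 170.12176795]
0.3 [183.11210791 205.59408436] [400.80781772 214.29800018] [298.20401061 167.17978432]
0.35 [182.14807047 207.31212963] [400.78803235 210.4400715 ] [295.64784388 164.33550446]
0.4 [181.29751313 209.05279919] [400.73558936 206.57965142] [292.87362677 161.59867125]
```

```bash
python3 -m crank '{"xyz":[[-0.08,0.15,0],[-0.08,0.15,0],[-0.08,0.15,0],[0,0,0],[0,0,0],[0,0,0]],"roll":[0,0,0,0,0,0]}'
python3 - <<'E'
from h import *
s=robot.observe();print(s["contact_force"],s["torque"])
for n,r in(("scene",(130,310,120,330)),("side",(140,280,320,480))):
    im=robot.read_camera(n)[r[0]:r[1],r[2]:r[3]]
    cv2.imwrite(f"pics/{n}7.png",cv2.resize(im,None,fx=3.5,fy=3.5,interpolation=cv2.INTER_CUBIC)[:,:,::-1])
E
```

```text
time: 8.6
tool_pos: [0.4863, -0.109, 0.0888]
tool_rot: [-1.57, 0.0, -0.345]
contact_force: [-7.5, 7.3, 20.0]
opening: 0.0364
[-7.48393301  7.33600163 20.03710023] [ 1.37137448  0.835499   -0.08756527]
```

View pics/scene7.png

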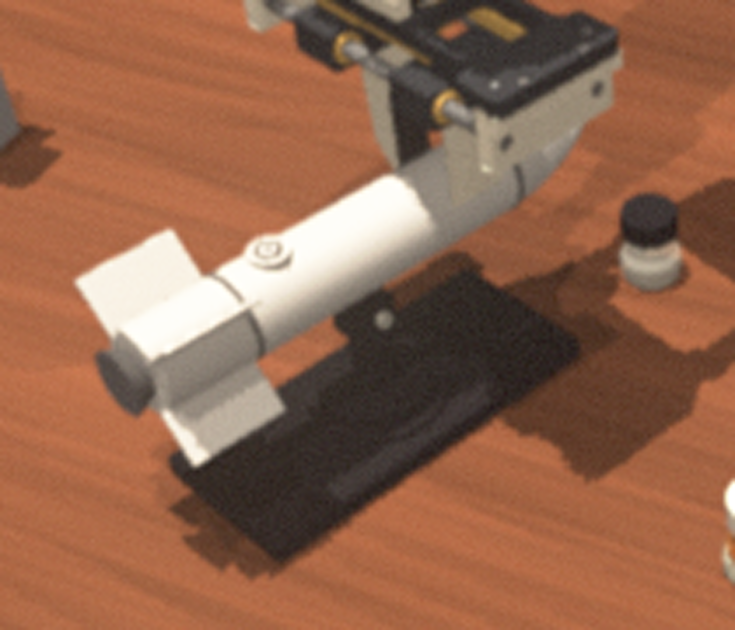

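View pics/side7.png

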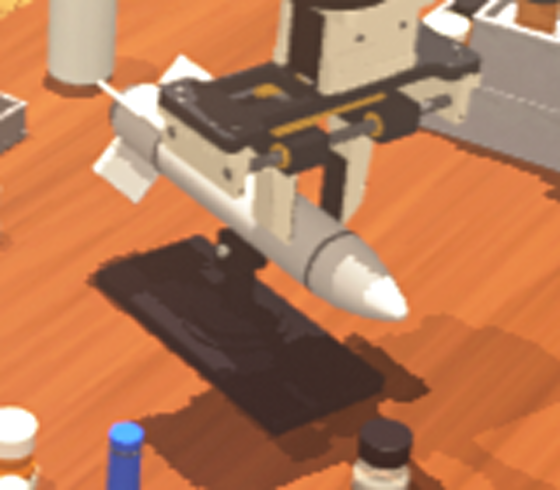

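The cameras disagree a little: scene gives a tilt of about -0.05 and side about 0. I'll relax the push, release, lift and measure with a fresh view.

```bash
python3 -m crank '{"xyz":[[0,-0.12,0],[0,-0.12,0],[0,0,0]],"roll":[0,0,0]}'
python3 -m crank '{"xyz":[[0,0,0],[0,0,0],[0,0,0],[0,0,0],[0,0,0],[0,-5,0],[0,-5,0],[4,-5,0],[4,-5,0],[2,0,0],[0,0,0],[0,0,0]],"roll":[0,0,0,0,0,0,0,0,0,0,0,0]}' -1
python3 - <<'E'
from h import *
c=robot.calibration("wrist"); np.save("w8.npy",c["pose"])
for n in("wrist","scene","side"):
    im=robot.read_camera(n);cv2.imwrite(f"pics/{n}8.png",im[:,:,::-1])
    r={"wrist":(0,290,180,470),"scene":(130,310,120,330),"side":(140,280,320,480)}[n]
    k={"wrist":2.0,"scene":3.5,"side":3.5}[n]
    cv2.imwrite(f"pics/{n}8c.png",cv2.resize(im[r[0]:r[1],r[2]:r[3]],None,fx=k,fy=k,interpolation=cv2.INTER_CUBIC)[:,:,::-1])
E
```

```text
time: 9.0
tool_pos: [0.4863, -0.109, 0.0898]
tool_rot: [-1.57, 0.001, -0.345]
contact_force: [-2.0, 6.2, 6.9]
opening: 0.0353
time: 10.2
tool_pos: [0.5638, -0.1377, 0.2659]
tool_rot: [-1.571, 0.003, -0.345]
contact_force: [0.0, 0.6, -0.3]
opening: 0.0919
```

View pics/wrist8c.png

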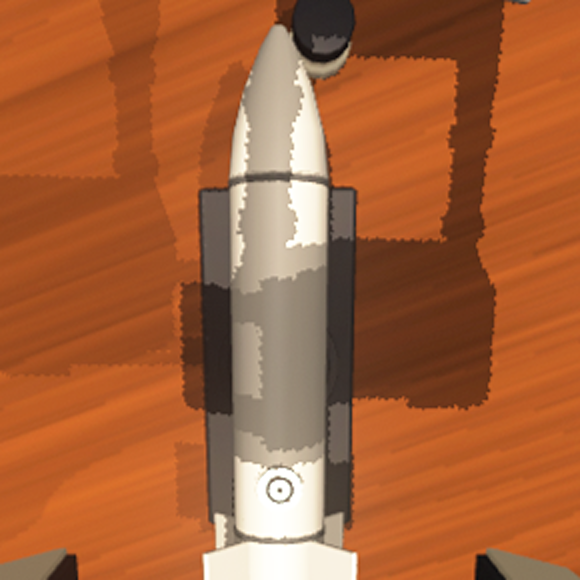

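View pics/scene8c.png

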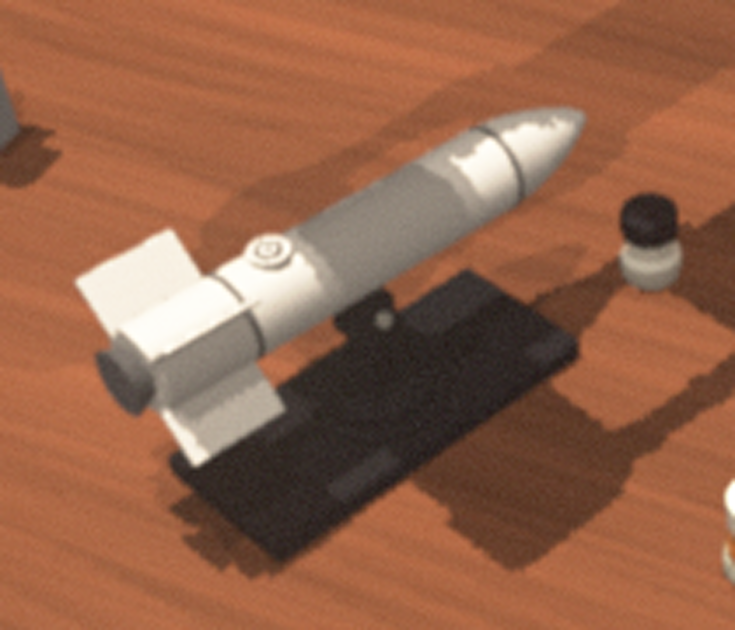

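View pics/side8c.png

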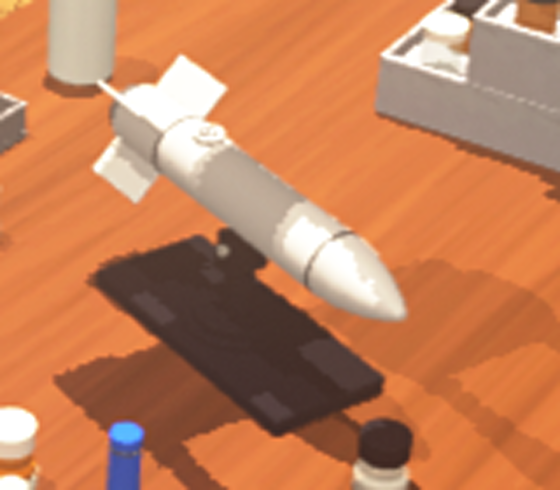

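```bash
cat > fit.py <<'E'
from h import *
from scipy.optimize import least_squares
def fit(obs,W,verbose=1,extra=None):
    C={**cal,"wrist":{"intrinsics":robot.calibration("wrist")["intrinsics"],"pose":W}}
    cams=list(obs)
    def model(p):
        bx,by,yaw,yk,t=p[:5]
        P={}
        for nm,(x,y) in {"++":(.1,.045),"+-":(.1,-.045),"-+":(-.1,.045),"--":(-.1,-.045)}.items():
            P[nm]=np.array([bx+x*np.cos(yaw)-y*np.sin(yaw),by+x*np.sin(yaw)+y*np.cos(yaw),.014])
        P["boss"]=rk((bx,by),yaw+yk,t,-.045,.06);P["nose"]=rk((bx,by),yaw+yk,t,.15,.035)
        if extra: P.update(extra(p))
        return P
    def res(p):
        P=model(p);r=[]
        for i,n in enumerate(cams):
            q=p[5+6*i:11+6*i];T=C[n]["pose"].copy()
            T[:3,:3]=T[:3,:3]@Rn.from_rotvec(q[:3]).as_matrix();T[:3,3]+=q[3:]
            for k,uv in obs[n].items():
                r+=list((proj(n,P[k],{"intrinsics":C[n]["intrinsics"],"pose":T})-uv)/.8)
            r+=list(q[:3]/.004)+list(q[3:]/.002)
        return np.array(r)
    p0=np.r_[.541,-.128,np.radians(160.2),0,0,np.zeros(6*len(cams))]
    s=least_squares(res,p0,loss="soft_l1");cov=np.linalg.inv(s.jac.T@s.jac)
    print(cams,"base",s.x[:2].round(4),"yaw",np.degrees(s.x[2]).round(2),"yoke",s.x[3].round(3),"tilt",s.x[4].round(3),"sd",np.sqrt(np.diag(cov))[:5].round(4),"cost",round(s.cost,1))
    if verbose:
        r=res(s.x);i=0
        for n in cams:
            for k in obs[n]: print("  ",n,k,(r[i:i+2]*.8).round(1));i+=2
            i+=6
            j=5+6*cams.index(n);print("   q",s.x[j:j+6].round(4))
    return s.x
E
python3 - <<'E'
from fit import *
W=np.load("w8.npy")
o={"wrist":{"nose":(319.5,13),"boss":(320,244.5),"++":(280,94),"+-":(357.5,94),"-+":(285,261),"--":(356,261)},
"scene":{"nose":(287.1,162.3),"boss":(196.9,201.1),"++":(253.7,206.6),"+-":(285.7,227.1),"-+":(169.1,260.9),"--":(200,287.1)},
"side":{"nose":(435.4,230.3),"boss":(380,177.7),"++":(429.4,248),"+-":(398.6,262.3),"-+":(377.1,207.7),"--":(346.3,219.1)}}
fit(o,W)
for k in(("wrist","scene"),("wrist","side"),("scene","side"),("wrist",),("scene",),("side",)): fit({n:o[n] for n in k},W,0)
E
```

```text
['wrist', 'scene', 'side'] base [ 0.539 -0.128] yaw 160.95 yoke -0.009 tilt -0.0 sd [0.0023 0.0023 0.0054 0.007  0.0101] cost 12.4
   wrist nose [0.1 0.4]
   wrist boss [ 0.1 -0.1]
   wrist ++ [-1.1 -0.4]
   wrist +- [ 0.8 -1.5]
   wrist -+ [0.  0.9]
   wrist -- [-0.1  0.1]
   q [ 0.0017  0.0003 -0.0006 -0.0006  0.0007  0.002 ]
   scene nose [-0.4  0.3]
   scene boss [0.2 1.4]
   scene ++ [ 0.4 -0.9]
   scene +- [ 1.  -0.3]
   scene -+ [-1.4 -0.3]
   scene -- [-0.2  0. ]
   q [ 0.0025 -0.0024  0.0004  0.0004 -0.0005  0.0004]
   side nose [-0.5  0.2]
   side boss [-1.1  1.4]
   side ++ [1.2 0.5]
   side +- [ 0.5 -0.7]
   side -+ [-0.4 -0.4]
   side -- [ 0.4 -1. ]
   q [ 0.0033  0.0001 -0.0007  0.0002 -0.0002  0.0002]
['wrist', 'scene'] base [ 0.5393 -0.1283] yaw 161.0 yoke -0.01 tilt -0.001 sd [0.0024 0.0023 0.0059 0.0072 0.0133] cost 7.8
['wrist', 'side'] base [ 0.5395 -0.1288] yaw 160.8 yoke -0.006 tilt 0.001 sd [0.0024 0.0024 0.0064 0.0077 0.0126] cost 8.1
['scene', 'side'] base [ 0.5371 -0.1252] yaw 161.03 yoke -0.012 tilt -0.0 sd [0.0041 0.0041 0.0079 0.0148 0.0128] cost 8.2
['wrist'] base [ 0.5397 -0.1291] yaw 160.81 yoke -0.007 tilt 0.006 sd [0.0027 0.0025 0.0074 0.0083 0.024 ] cost 3.5
['scene'] base [ 0.5374 -0.126 ] yaw 161.22 yoke -0.02 tilt 0.0 sd [0.0057 0.005  0.0096 0.0177 0.0194] cost 3.6
['side'] base [ 0.5358 -0.1229] yaw 160.65 yoke 0.001 tilt 0.0 sd [0.007  0.0087 0.0123 0.0213 0.0173] cost 4.2
```

The fit over all three cameras gives yoke ≈ -0.009, tilt ≈ 0.00 ± 0.01, and pivot (0.539, -0.128). As an independent check on level, I'll touch the rocket's back lightly with closed fingers at two places.

```bash
python3 -m crank '{"xyz":[[-4.3,0,0],[-4.3,0,0],[0,4,0],[0,4,0],[0,3,0],[0,1.3,0],[0,0,0],[0,0,0],[0,0,0]],"roll":[0,0,0,0,0,0,0,0,0]}' 1 20
python3 -m crank '{"xyz":[[0,0.2,0],[0,0.1,0],[0,0,0],[0,0,0]],"roll":[0,0,0,0]}'
```

```text
time: 11.25
tool_pos: [0.4841, -0.109, 0.1453]
tool_rot: [-1.571, -0.002, -0.345]
contact_force: [-0.4, -0.4, -0.2]
opening: 0.0243
time: 11.65
tool_pos: [0.4836, -0.1088, 0.1412]
tool_rot: [-1.571, -0.0, -0.345]
contact_force: [0.3, -0.5, -0.2]
opening: 0.0003
```

```bash
python3 -m crank '{"xyz":[[0,0.3,0],[0,0.3,0],[0,0,0],[0,0,0]],"roll":[0,0,0,0]}'

```

```text
time: 12.05
tool_pos: [0.4835, -0.1088, 0.1349]
tool_rot: [-1.571, 0.0, -0.345]
contact_force: [-0.3, -0.1, 0.2]
opening: 0.0005
```

```bash
python3 -m crank '{"xyz":[[0,0.1,0],[0,0,0],[0,0,0]],"roll":[0,0,0]}'

```

```text
time: 12.35
tool_pos: [0.4836, -0.1088, 0.1341]
tool_rot: [-1.571, -0.0, -0.345]
contact_force: [0.9, 0.2, -1.1]
opening: 0.0006
```

```bash
python3 -m crank '{"xyz":[[0,0.1,0],[0,0,0],[0,0,0]],"roll":[0,0,0]}'

```

```text
time: 12.65
tool_pos: [0.4835, -0.1088, 0.1331]
tool_rot: [-1.571, -0.0, -0.345]
contact_force: [-0.1, 0.3, -0.5]
opening: 0.0005
```

```bash
python3 -m crank '{"xyz":[[0,0.06,0],[0,0,0],[0,0,0]],"roll":[0,0,0]}'

```

```text
time: 12.95
tool_pos: [0.4836, -0.1088, 0.1325]
tool_rot: [-1.571, -0.0, -0.345]
contact_force: [0.4, -0.4, 1.3]
opening: 0.0006
```

```bash
python3 -m crank '{"xyz":[[0,0.06,0],[0,0,0],[0,0,0]],"roll":[0,0,0]}'

```

```text
time: 13.25
tool_pos: [0.4835, -0.1088, 0.1319]
tool_rot: [-1.571, -0.0, -0.345]
contact_force: [0.3, -0.3, 0.3]
opening: 0.0006
```

```bash
python3 -m crank '{"xyz":[[0,0.05,0],[0,0,0],[0,0,0]],"roll":[0,0,0]}'

```

```text
time: 13.55
tool_pos: [0.4836, -0.1088, 0.1314]
tool_rot: [-1.571, -0.0, -0.345]
contact_force: [-0.1, -0.0, -0.7]
opening: 0.0001
```

```bash
python3 -m crank '{"xyz":[[0,0.06,0],[0,0,0]],"roll":[0,0]}'

```

```text
time: 13.75
tool_pos: [0.4835, -0.1088, 0.1307]
tool_rot: [-1.571, 0.0, -0.345]
contact_force: [-0.4, 0.0, -0.3]
opening: 0.0006
```

```bash
python3 -m crank '{"xyz":[[0,0.06,0],[0,0,0]],"roll":[0,0]}'

```

```text
time: 13.95
tool_pos: [0.4835, -0.1088, 0.1301]
tool_rot: [-1.571, 0.0, -0.345]
contact_force: [-0.4, 0.1, -0.1]
opening: 0.0005
```

```bash
python3 -m crank '{"xyz":[[0,0.06,0],[0,0,0]],"roll":[0,0]}';  python3 - <<'E'
from h import *
im=robot.read_camera("scene")
cv2.imwrite("pics/z9.png",cv2.resize(im[120:240,180:320],None,fx=5,fy=5,interpolation=cv2.INTER_CUBIC)[:,:,::-1])
E
```

```text
time: 14.15
tool_pos: [0.4835, -0.1088, 0.1295]
tool_rot: [-1.571, 0.0, -0.345]
contact_force: [0.6, -0.1, 0.4]
opening: 0.0006
```

View pics/z9.png

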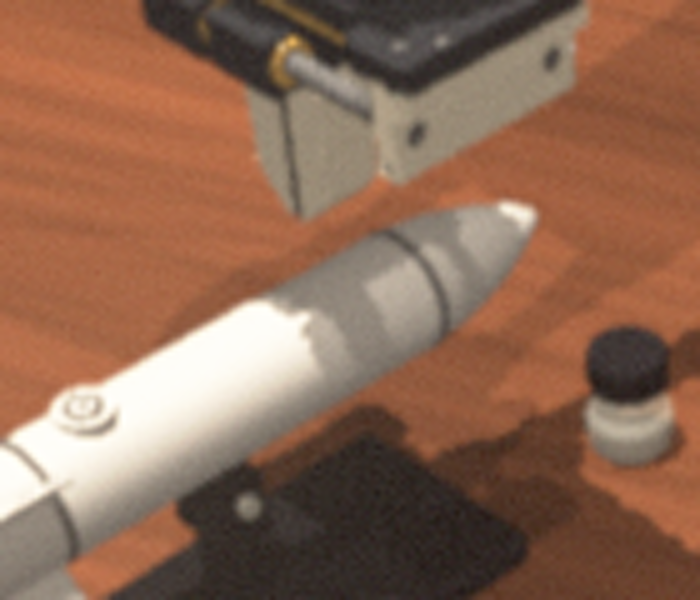

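```bash
python3 - <<'E'
from h import *
im=robot.read_camera("side")
cv2.imwrite("pics/z10.png",cv2.resize(im[130:250,370:510],None,fx=5,fy=5,interpolation=cv2.INTER_CUBIC)[:,:,::-1])
im=robot.read_camera("wrist")
cv2.imwrite("pics/w10.png",im[:,:,::-1])
t=robot.observe()["tool_pos"]
print(proj("scene",t),(proj("side",t)-[370,130])*5,proj("wrist",t,robot.calibration("wrist")))
print(atz("scene",(239.6,163),.15),atz("scene",(239.6,163),.13))
E
```

```text
[245.26152898 174.60901194] [189.70349381 349.54990036] [320.71765378 272.89923816]
[ 0.48221336 -0.11794526  0.15      ] [ 0.45862782 -0.13429008  0.13      ]
```

View pics/z10.png

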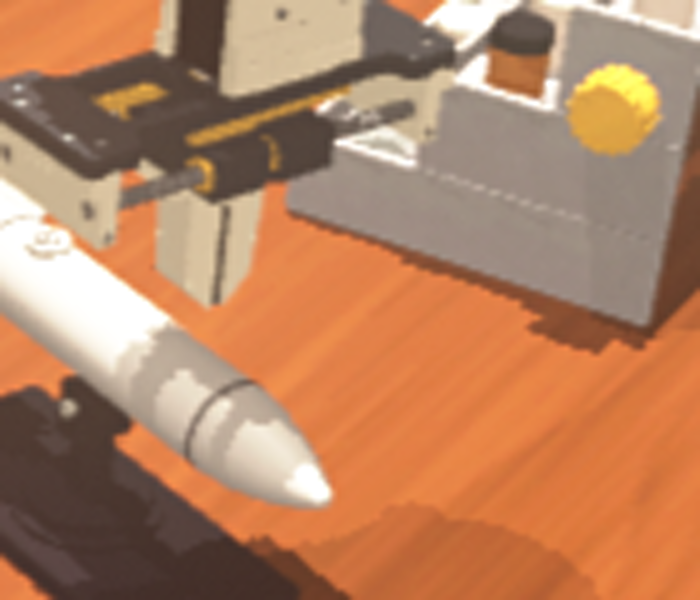

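View pics/w10.png

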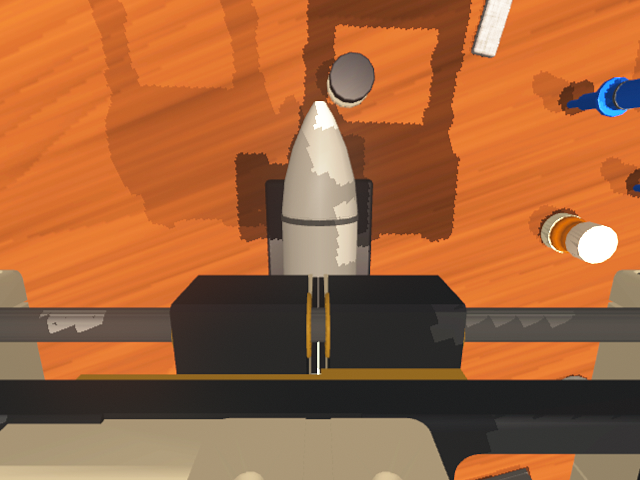

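```bash
python3 - <<'E'
from h import *
print(tri(ray("scene",(239.6,163)),ray("side",(413.6,190.6))), robot.observe()["tool_pos"])
E
```

```text
(array([ 0.47916733, -0.12046624,  0.14821855]), [np.float64(0.9), np.float64(0.9)]) [ 0.4835403  -0.1088349   0.12958421]
```

```bash
python3 - <<'E'
from h import *
s=robot.observe();R=Rn.from_euler("xyz",s["tool_rot"]).as_matrix();x=R[:,0]
for w in(.0095,.011,.0125):
    a=ray("scene",(239.6,163));b=ray("side",(413.6,190.6))
    p,e=tri((a[0]-w*x,a[1]),(b[0]+w*x,b[1])); print(w,p,e,R.T@(p-s["tool_pos"]))
E
```

```text
0.0095 [ 0.48091636 -0.10990754  0.15740171] [np.float64(1.0), np.float64(1.0)] [-0.00210653 -0.02781739 -0.00189847]
0.011 [ 0.48119252 -0.10824037  0.15885168] [np.float64(1.0), np.float64(1.0)] [-0.00241016 -0.02926749 -0.0002362 ]
0.0125 [ 0.48146868 -0.10657321  0.16030166] [np.float64(1.0), np.float64(1.0)] [-0.00271379 -0.03071758  0.00142608]
```

The fingertips triangulate about 28 mm above the reported TCP, which also explains the 38 mm chord grip earlier. I'll confirm it by contact, because it matters for the probe grasp.

```bash
python3 -m crank '{"xyz":[[0,0.7,0],[0,0.7,0],[0,0.2,0],[0,0,0]],"roll":[0,0,0,0]}'

```

```text
time: 14.7
tool_pos: [0.4831, -0.1087, 0.1129]
tool_rot: [-1.571, 0.001, -0.345]
contact_force: [0.2, -0.3, -0.5]
opening: 0.0004
```

```bash
python3 -m crank '{"xyz":[[0,0.2,0],[0,0,0]],"roll":[0,0]}'

```

```text
time: 14.9
tool_pos: [0.4835, -0.1088, 0.1115]
tool_rot: [-1.571, 0.0, -0.345]
contact_force: [-0.7, 0.9, -0.1]
opening: 0.0004
```

```bash
python3 -m crank '{"xyz":[[0,0.15,0],[0,0,0]],"roll":[0,0]}'

```

```text
time: 15.1
tool_pos: [0.4835, -0.1088, 0.1101]
tool_rot: [-1.571, -0.0, -0.345]
contact_force: [-0.7, -0.1, 1.1]
opening: 0.0007
```

```bash
python3 -m crank '{"xyz":[[0,0.15,0],[0,0,0]],"roll":[0,0]}'

```

```text
time: 15.3
tool_pos: [0.4834, -0.1088, 0.1085]
tool_rot: [-1.571, 0.0, -0.345]
contact_force: [1.5, 0.2, -0.4]
opening: 0.0004
```

```bash
python3 -m crank '{"xyz":[[0,0.1,0],[0,0,0]],"roll":[0,0]}'

```

```text
time: 15.5
tool_pos: [0.4835, -0.1088, 0.1075]
tool_rot: [-1.571, 0.0, -0.345]
contact_force: [0.3, 0.5, 0.3]
opening: 0.0004
```

```bash
python3 -m crank '{"xyz":[[0,0.1,0],[0,0,0]],"roll":[0,0]}'

```

```text
time: 15.7
tool_pos: [0.4835, -0.1088, 0.1065]
tool_rot: [-1.571, 0.0, -0.345]
contact_force: [0.9, -0.1, 0.0]
opening: 0.0004
```

```bash
python3 -m crank '{"xyz":[[0,0.1,0],[0,0,0]],"roll":[0,0]}'

```

```text
time: 15.9
tool_pos: [0.4835, -0.1088, 0.1055]
tool_rot: [-1.571, 0.0, -0.345]
contact_force: [-0.3, 0.3, 0.1]
opening: 0.0003
```

```bash
python3 -m crank '{"xyz":[[0,0.1,0],[0,0,0]],"roll":[0,0]}'

```

```text
time: 16.1
tool_pos: [0.4835, -0.1088, 0.1045]
tool_rot: [-1.571, 0.0, -0.345]
contact_force: [0.3, 0.0, -0.2]
opening: 0.0006
```

```bash
python3 -m crank '{"xyz":[[0,0.07,0],[0,0,0]],"roll":[0,0]}'

```

```text
time: 16.3
tool_pos: [0.4835, -0.1088, 0.1038]
tool_rot: [-1.571, 0.0, -0.345]
contact_force: [-0.2, -0.5, -0.8]
opening: -0.0
```

```bash
python3 -m crank '{"xyz":[[0,0.05,0],[0,0,0]],"roll":[0,0]}'

```

```text
time: 16.5
tool_pos: [0.4835, -0.1088, 0.1033]
tool_rot: [-1.571, 0.0, -0.345]
contact_force: [0.7, -0.3, -1.1]
opening: 0.0003
```

```bash
python3 -m crank '{"xyz":[[0,0.05,0],[0,0,0]],"roll":[0,0]}';python3 - <<'E'
from h import *
im=robot.read_camera("scene")
cv2.imwrite("pics/z11.png",cv2.resize(im[120:240,180:320],None,fx=5,fy=5,interpolation=cv2.INTER_CUBIC)[:,:,::-1])
E
```

```text
time: 16.7
tool_pos: [0.4835, -0.1088, 0.1028]
tool_rot: [-1.571, 0.0, -0.345]
contact_force: [0.6, 0.5, -0.1]
opening: 0.0006
```

View pics/z11.png

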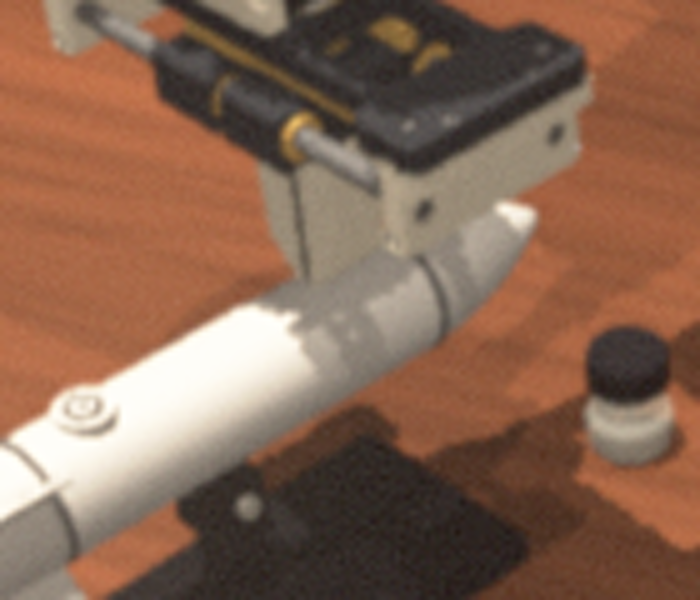

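```bash
python3 -m crank '{"xyz":[[0,0.08,0],[0,0,0]],"roll":[0,0]}'

```

```text
time: 16.95
tool_pos: [0.4835, -0.1088, 0.102]
tool_rot: [-1.571, 0.0, -0.345]
contact_force: [-0.3, 0.8, -0.4]
opening: 0.0003
```

```bash
python3 -m crank '{"xyz":[[0,0.07,0],[0,0,0]],"roll":[0,0]}'

```

```text
time: 17.15
tool_pos: [0.4836, -0.1089, 0.1015]
tool_rot: [-1.571, -0.0, -0.345]
contact_force: [-0.3, 0.5, 1.5]
opening: 0.0004
```

```bash
python3 -m crank '{"xyz":[[0,0.07,0],[0,0,0]],"roll":[0,0]}'

```

```text
time: 17.35
tool_pos: [0.4836, -0.1088, 0.1013]
tool_rot: [-1.571, -0.001, -0.345]
contact_force: [-2.1, 0.6, 6.6]
opening: 0.0007
```

```bash
python3 -m crank '{"xyz":[[0,0.07,0],[0,0,0]],"roll":[0,0]}'

```

```text
time: 17.55
tool_pos: [0.4835, -0.1088, 0.1011]
tool_rot: [-1.571, -0.001, -0.345]
contact_force: [-4.7, 0.6, 11.4]
opening: 0.0004
```

Contact at TCP z = 0.1015, so the true fingertip is about 30 mm behind the reported TCP. Second touch point, 75 mm further back:

```bash
python3 -m crank '{"xyz":[[0,-1,0],[3.75,0,0],[3.75,0,0],[0,0.7,0],[0,0.15,0],[0,0,0],[0,0,0]],"roll":[0,0,0,0,0,0,0]}'

```

```text
time: 18.25
tool_pos: [0.5555, -0.1348, 0.1029]
tool_rot: [-1.571, -0.005, -0.345]
contact_force: [2.8, -1.0, 4.5]
opening: 0.0004
```

```bash
python3 -m crank '{"xyz":[[0,0.06,0],[0,0,0]],"roll":[0,0]}'

```

```text
time: 18.45
tool_pos: [0.5556, -0.1348, 0.1028]
tool_rot: [-1.571, -0.005, -0.345]
contact_force: [3.6, -1.6, 8.8]
opening: 0.0004
```

The two touches give a tilt of about -0.02 rad, slightly nose down. I'll nudge the tail down about 2 mm at x ≈ -97, between the upper fins, until it reads the level height (TCP z about 0.1026).

```bash
python3 -m crank '{"xyz":[[0,-4,0],[4,0,0],[4,0,0],[0,1.7,0],[0,1.6,0],[0,0,0],[0,0,0]],"roll":[0,0,0,0,0,0,0]}'; python3 - <<'E'
from h import *
im=robot.read_camera("scene")
cv2.imwrite("pics/z12.png",cv2.resize(im[130:270,130:290],None,fx=4,fy=4,interpolation=cv2.INTER_CUBIC)[:,:,::-1])
E
```

```text
time: 19.15
tool_pos: [0.6286, -0.1609, 0.1078]
tool_rot: [-1.571, 0.002, -0.345]
contact_force: [0.5, 0.2, 0.6]
opening: 0.0005
```

View pics/z12.png

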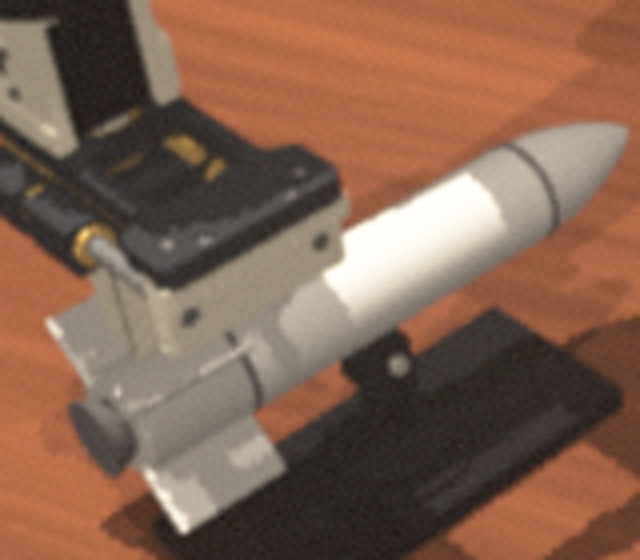

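Clear so far, with the tip between the upper fins. Lowering step by step, one call at a time.

```bash
python3 -m crank '{"xyz":[[0,0.25,0],[0,0,0]],"roll":[0,0]}'
```

```text
time: 19.4
tool_pos: [0.6293, -0.1611, 0.1058]
tool_rot: [-1.571, -0.0, -0.345]
contact_force: [0.1, -0.4, 1.1]
opening: 0.0002
```

```bash
python3 -m crank '{"xyz":[[0,0.1,0],[0,0,0]],"roll":[0,0]}'
```

```text
time: 19.6
tool_pos: [0.6294, -0.1612, 0.1045]
tool_rot: [-1.571, -0.0, -0.345]
contact_force: [0.1, 0.3, -0.1]
opening: 0.0004
```

```bash
python3 -m crank '{"xyz":[[0,0.07,0],[0,0,0]],"roll":[0,0]}'
```

```text
time: 19.8
tool_pos: [0.6295, -0.1612, 0.104]
tool_rot: [-1.571, -0.0, -0.345]
contact_force: [0.2, -0.6, 2.1]
opening: 0.0003
```

```bash
python3 -m crank '{"xyz":[[0,0.1,0],[0,0,0]],"roll":[0,0]}'
```

```text
time: 20.0
tool_pos: [0.6299, -0.1614, 0.1034]
tool_rot: [-1.571, -0.002, -0.345]
contact_force: [1.1, -0.1, 4.8]
opening: 0.0005
```

```bash
python3 -m crank '{"xyz":[[0,0.1,0],[0,0,0]],"roll":[0,0]}'
```

```text
time: 20.2
tool_pos: [0.6303, -0.1615, 0.1025]
tool_rot: [-1.571, -0.003, -0.345]
contact_force: [2.0, -1.4, 5.0]
opening: 0.0006
```

Tail top is now at the level height, at 5 N. Lifting away, going to hover by the probe, and opening.

```bash
python3 -m crank '{"xyz":[[0,-5,0],[0,-5,0],[0,-3,0],[-3.2,0,3.7],[-3.2,0,3.7],[-3.2,0,3.7],[-3.2,0,3.7],[-3.2,0,3.7],[-3.2,0,3.7],[-3.2,0,3.7],[0,0,0],[0,0,0],[0,0,0],[0,0,0],[0,0,0],[0,0,0]],"roll":[0,0,0,0,0,0,0,0,0,0,7.5,7.5,7.5,7.5,0,0]}' -1
python3 - <<'E'
from h import *
np.set_printoptions(precision=4,suppress=True)
c=robot.calibration("wrist"); np.save("w13.npy",c["pose"])
im=robot.read_camera("wrist");cv2.imwrite("pics/w13.png",im[:,:,::-1])
print(robot.observe()["qpos"])
E
```

```text
time: 21.8
tool_pos: [0.506, 0.1582, 0.2313]
tool_rot: [-1.572, 0.0, -0.865]
contact_force: [0.4, -0.2, -0.7]
opening: 0.0917
[ 0.1584  0.3273  1.4492 -0.0001  1.3658 -0.547 ]
```

View pics/w13.png

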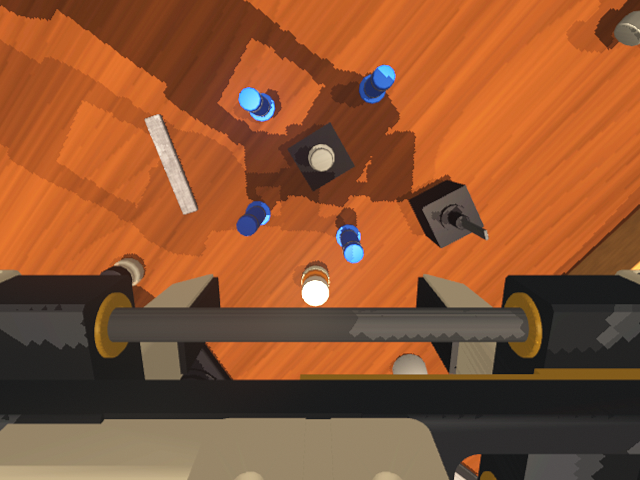

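```bash
python3 - <<'E'
from h import *
np.set_printoptions(precision=4,suppress=True)
im=cv2.imread("pics/w13.png");cv2.imwrite("pics/w13c.png",cv2.resize(im[110:210,270:370],None,fx=6,fy=6,interpolation=cv2.INTER_CUBIC))
c=robot.calibration("wrist");s=robot.observe();R=Rn.from_euler("xyz",s["tool_rot"]).as_matrix()
for z in(.10,.122):
    p=atz("wrist",(321,157),z,c);d=p-s["tool_pos"];print(z,p,"tool",R.T@d*100)
print(tri(ray("wrist",(321,157),c),ray("scene",(428.2,222.6)),ray("side",(323.1,278.9))))
E
```

```text
0.1 [0.4703 0.2023 0.1   ] tool [-5.6725 13.1421  0.1571]
0.122 [0.4698 0.2028 0.122 ] tool [-5.7424 10.9421  0.1404]
(array([0.4696, 0.2038, 0.1203]), [np.float64(1.0), np.float64(1.2), np.float64(0.2)])
```

View pics/w13c.png

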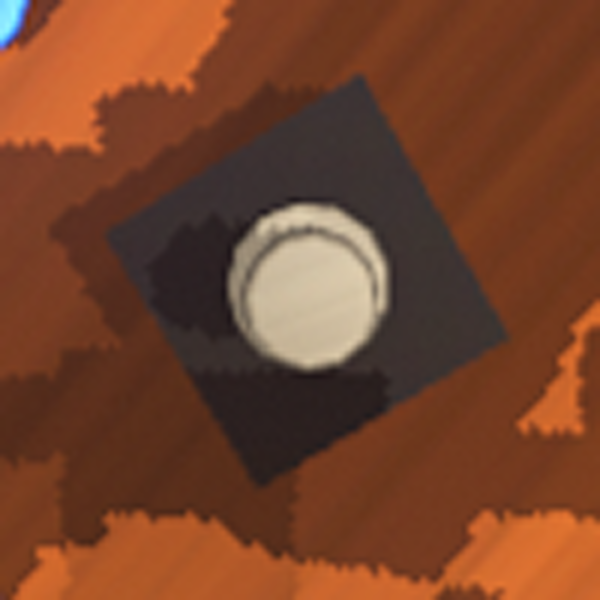

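The wrist view shows the chrome probe in its block at (322,160). The four blue ones are at (256,104), (377,84), (254,218) and (350,240), all clear of the jaw line. Moving over it, lowering part way, and checking.

```bash
python3 -m crank '{"xyz":[[-2.8,0,0.1],[-2.7,0,0.1],[0,5,0],[0,5,0],[0,3.6,0],[0,0,0],[0,0,0]],"roll":[0,0,0,0,0,0,0]}' -0.3
python3 - <<'E'
from h import *
for n,r in(("scene",(170,290,350,510)),("side",(210,350,250,410))):
    im=robot.read_camera(n)[r[0]:r[1],r[2]:r[3]]
    cv2.imwrite(f"pics/{n}14.png",cv2.resize(im,None,fx=4,fy=4,interpolation=cv2.INTER_CUBIC)[:,:,::-1])
E
```

```text
time: 22.55
tool_pos: [0.4725, 0.2016, 0.0963]
tool_rot: [-1.571, 0.0, -0.867]
contact_force: [-0.3, 0.6, 1.1]
opening: 0.0599
```

View pics/scene14.png

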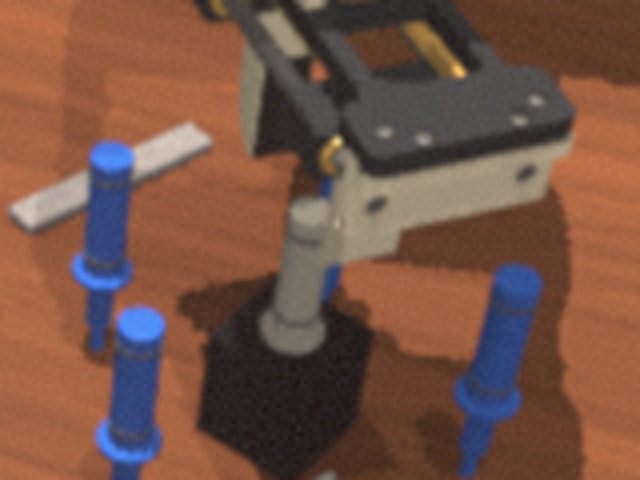

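View pics/side14.png

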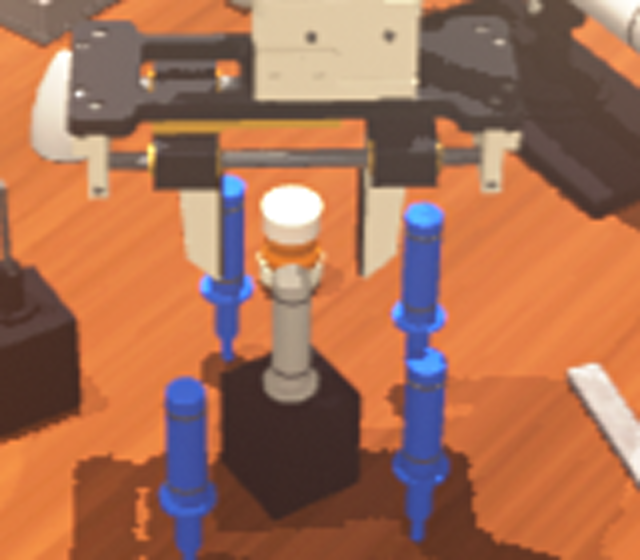

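The tips are level with the probe top, which confirms the 30 mm offset, and they straddle it centrally. Lowering about 5.4 cm and closing.

```bash
python3 -m crank '{"xyz":[[-0.3,1.8,0],[0,1.8,0],[0,1.8,0],[0,0,0],[0,0,0]],"roll":[0,0,0,0,0]}'
python3 -m crank '{"xyz":[[0,0,0],[0,0,0],[0,0,0],[0,0,0],[0,0,0],[0,0,0]],"roll":[0,0,0,0,0,0]}' 1 35
python3 - <<'E'
from h import *
for n,r in(("scene",(170,290,350,510)),("side",(210,350,250,410))):
    im=robot.read_camera(n)[r[0]:r[1],r[2]:r[3]]
    cv2.imwrite(f"pics/{n}15.png",cv2.resize(im,None,fx=4,fy=4,interpolation=cv2.INTER_CUBIC)[:,:,::-1])
E
```

```text
time: 23.15
tool_pos: [0.4714, 0.2041, 0.0433]
tool_rot: [-1.569, -0.001, -0.868]
contact_force: [0.4, 0.3, 0.3]
opening: 0.0596
time: 23.75
tool_pos: [0.4703, 0.2038, 0.0417]
tool_rot: [-1.571, -0.0, -0.868]
contact_force: [-0.2, 0.5, -1.4]
opening: 0.0173
```

View pics/scene15.png

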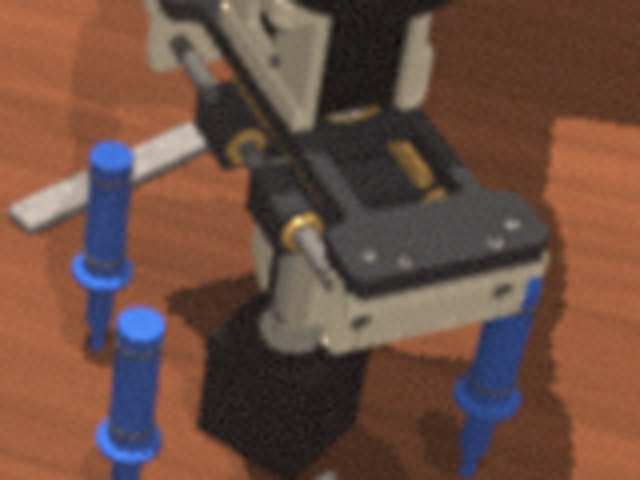

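View pics/side15.png

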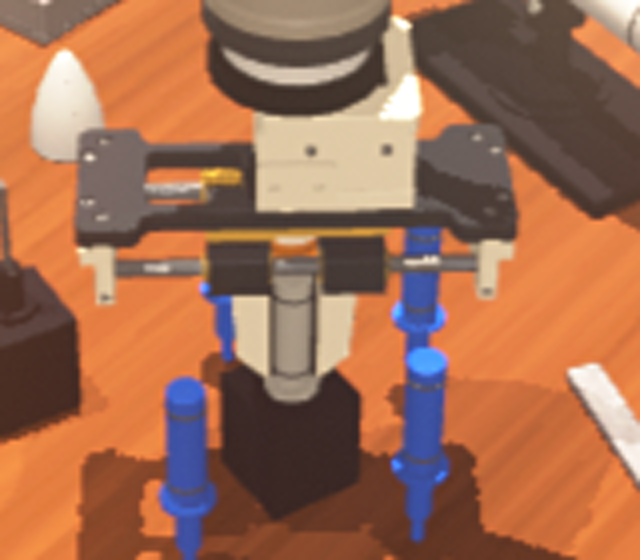

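Probe gripped: opening 17 mm on an 18 mm grip, nothing else touched. Computing the spot and the move.

```bash
python3 - <<'E'
from h import *
np.set_printoptions(precision=4,suppress=True)
W=np.load("w8.npy");c={"intrinsics":robot.calibration("wrist")["intrinsics"],"pose":W}
b=atz("wrist",(320,244.5),.136,c);print("boss wrist",b)
print(tri(ray("wrist",(320,244.5),c),ray("scene",(196.9,201.1)),ray("side",(380,177.7))))
s=robot.observe();R=Rn.from_euler("xyz",s["tool_rot"]).as_matrix()
print("move tool cm",R.T@(np.array([.5815,-.1445,.24])-s["tool_pos"])*100)
E
```

```text
boss wrist [ 0.5818 -0.144   0.136 ]
(array([ 0.5801, -0.1432,  0.1338]), [np.float64(2.4), np.float64(1.7), np.float64(1.3)])
move tool cm [ 33.7773 -19.83   -14.0133]
```

```bash
python3 -m crank '{"xyz":[[0,-2,0],[0,-4,0],[0,-5,0],[0,-5,0],[0,-4,0],[2,0,-0.8],[3.5,0,-1.5],[4,0,-1.7],[4,0,-1.7],[4,0,-1.7],[4,0,-1.7],[4,0,-1.7],[4,0,-1.6],[2.8,0,-1.1],[1.5,0,-0.5],[0,0,0],[0,0,0],[0,0,0]],"roll":[0,0,0,0,0,0,0,0,0,0,0,0,0,0,0,0,0,0]}'
python3 - <<'E'
from h import *
for n,r in(("scene",(110,290,120,320)),("side",(110,260,320,500)),("wrist",(0,480,0,640))):
    im=robot.read_camera(n);cv2.imwrite(f"pics/{n}16.png",im[:,:,::-1]);im=im[r[0]:r[1],r[2]:r[3]]
    k=1 if n=="wrist" else 3.3
    cv2.imwrite(f"pics/{n}16c.png",cv2.resize(im,None,fx=k,fy=k,interpolation=cv2.INTER_CUBIC)[:,:,::-1])
E
```

```text
time: 25.65
tool_pos: [0.5814, -0.1429, 0.2419]
tool_rot: [-1.571, 0.0, -0.867]
contact_force: [0.1, 0.4, -1.7]
opening: 0.0174
```

View pics/scene16c.png

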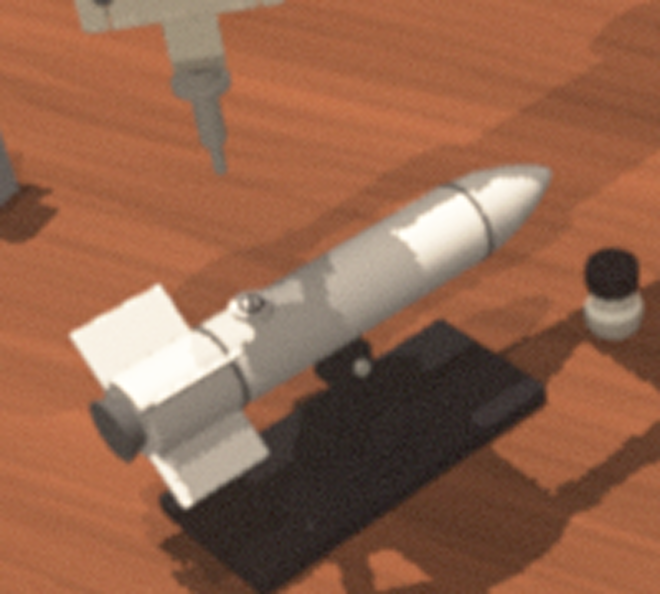

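View pics/side16c.png

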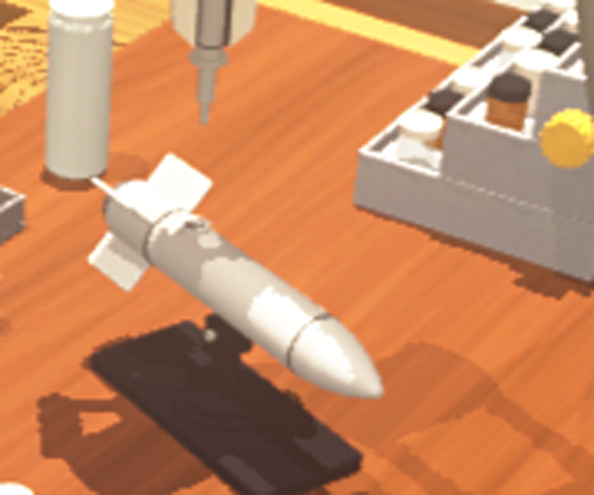

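View pics/wrist16c.png

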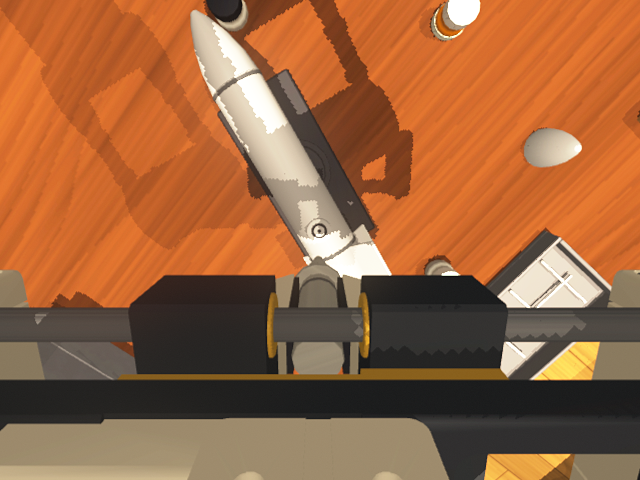

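```bash
python3 - <<'E'
from h import *
np.set_printoptions(precision=4,suppress=True)
s=robot.observe();R=Rn.from_euler("xyz",s["tool_rot"]).as_matrix();c=robot.calibration("wrist")
T,e=tri(ray("scene",(187,161.8)),ray("side",(381.8,147)));B,f=tri(ray("scene",(195.8,201.8)),ray("side",(379.4,177.6)))
print(T,e,B,f,"delta tool cm",R.T@(B-T)*100)
B2=atz("wrist",(319,230),.135,c);print(B2,"tool",R.T@(B2-s["tool_pos"])*100)
im=cv2.imread("pics/wrist16.png");cv2.imwrite("pics/w16z.png",cv2.resize(im[190:280,270:370],None,fx=7,fy=7,interpolation=cv2.INTER_CUBIC))
for n,r in(("scene",(155,215,170,220)),("side",(140,190,360,410))):
    im=cv2.imread(f"pics/{n}16.png")[r[0]:r[1],r[2]:r[3]];cv2.imwrite(f"pics/{n}16z.png",cv2.resize(im,None,fx=9,fy=9,interpolation=cv2.INTER_CUBIC))
E
```

```text
[ 0.5803 -0.1435  0.2098] [np.float64(0.5), np.float64(0.5)] [ 0.5805 -0.1434  0.133 ] [np.float64(0.4), np.float64(0.4)] delta tool cm [0.0026 7.6807 0.0259]
[ 0.5825 -0.1447  0.135 ] tool [ 0.1562 10.7113 -0.0201]
```

View pics/w16z.png

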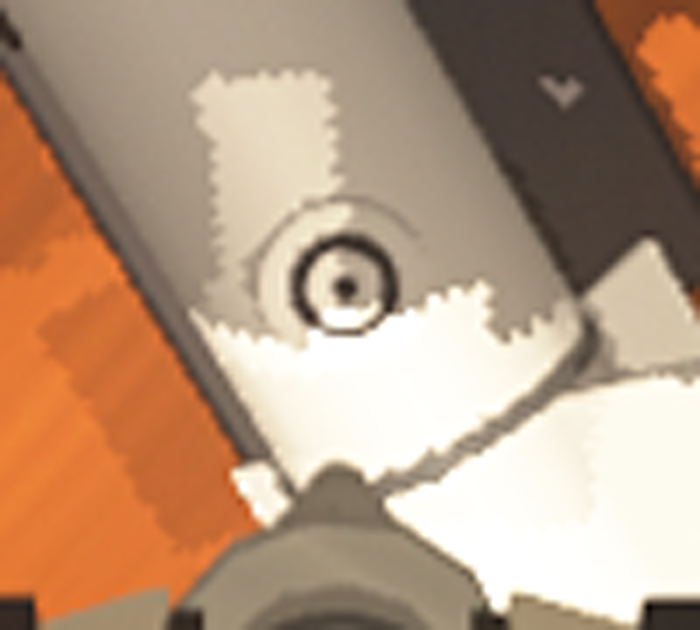

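View pics/scene16z.png

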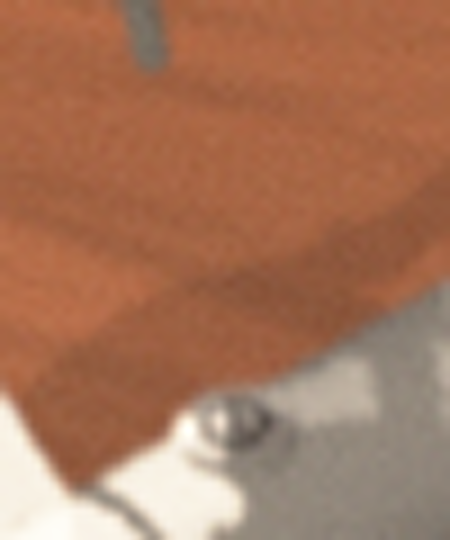

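View pics/side16z.png

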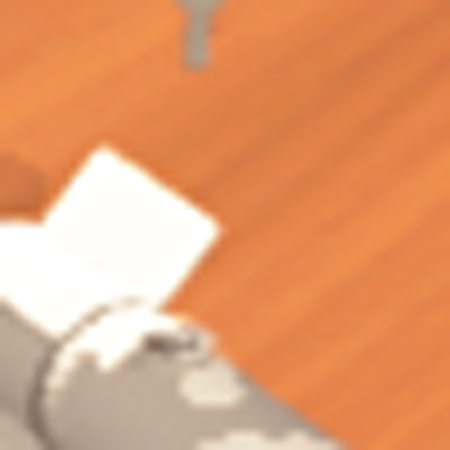

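Tip and ring agree in scene and side (lateral difference under 0.3 mm, drop 76 mm). The wrist view suggests about 1 mm more in x, so I'll split the difference and descend to just above contact.

```bash
python3 -m crank '{"xyz":[[0.08,2,0],[0,2,0],[0,1.7,0],[0,1,0],[0,0.5,0],[0,0,0],[0,0,0],[0,0,0]],"roll":[0,0,0,0,0,0,0,0]}'
python3 - <<'E'
from h import *
for n,r in(("scene",(145,225,150,250)),("side",(130,200,330,430))):
    im=robot.read_camera(n);im=im[r[0]:r[1],r[2]:r[3]]
    cv2.imwrite(f"pics/{n}17c.png",cv2.resize(im,None,fx=7,fy=7,interpolation=cv2.INTER_CUBIC)[:,:,::-1])
E
```

```text
time: 26.6
tool_pos: [0.5827, -0.1454, 0.1706]
tool_rot: [-1.57, -0.002, -0.868]
contact_force: [-0.0, 0.1, -0.7]
opening: 0.0175
```

View pics/scene17c.png

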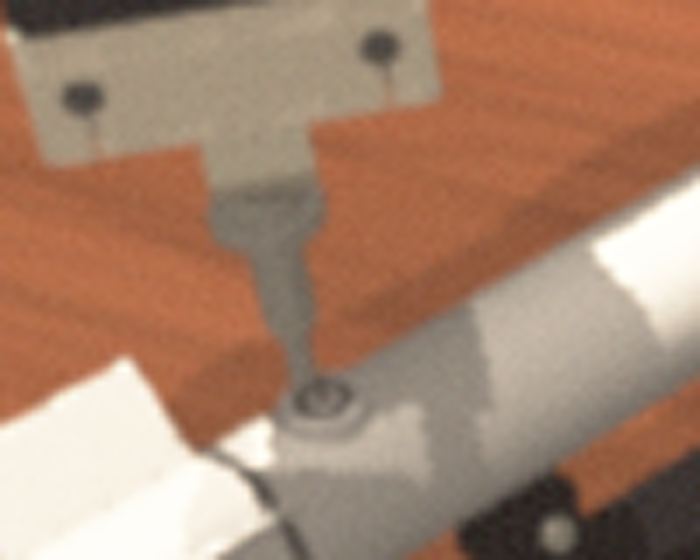

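View pics/side17c.png

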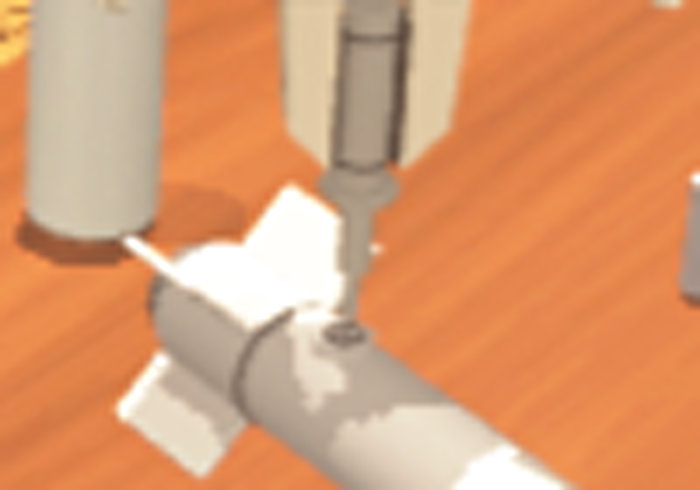

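```bash
python3 - <<'E'
from h import *
np.set_printoptions(precision=4,suppress=True)
s=robot.observe();R=Rn.from_euler("xyz",s["tool_rot"]).as_matrix();c=robot.calibration("wrist")
T,e=tri(ray("scene",(193.3,198.9)),ray("side",(379.7,175)));B,f=tri(ray("scene",(196.3,202.1)),ray("side",(379.4,177.7)))
print(s["tool_pos"],T,e,B,f,"delta tool cm",R.T@(B-T)*100)
im=robot.read_camera("wrist");cv2.imwrite("pics/w17.png",cv2.resize(im[180:300,250:390],None,fx=5,fy=5,interpolation=cv2.INTER_CUBIC)[:,:,::-1])
E
```

```text
[ 0.5825 -0.1454  0.1704] [ 0.5816 -0.146   0.1385] [np.float64(0.0), np.float64(0.0)] [ 0.5803 -0.1428  0.1328] [np.float64(0.7), np.float64(0.7)] delta tool cm [-0.3267  0.5731  0.1071]
```

View pics/w17.png

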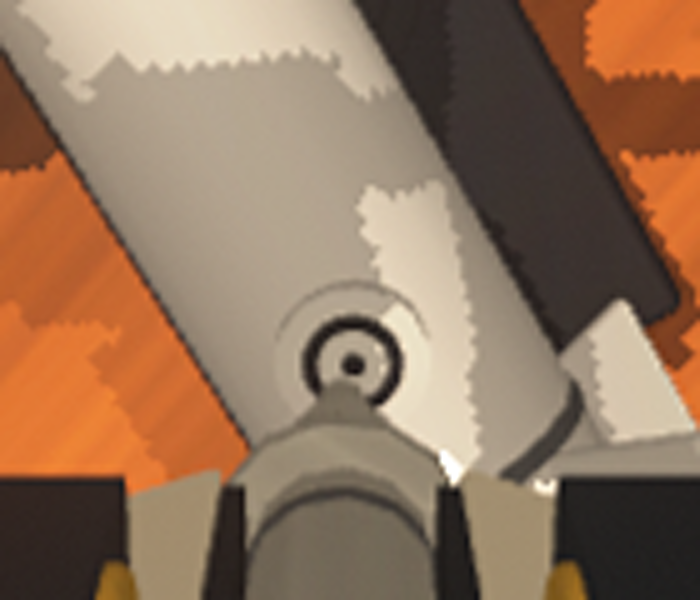

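Scene/side and wrist agree: the tip needs 3.3 mm towards tool -x and 1 mm towards +z.

```bash
python3 -m crank '{"xyz":[[-0.33,0,0.1],[0,0,0],[0,0,0],[0,0,0]],"roll":[0,0,0,0]}'
python3 - <<'E'
from h import *
im=robot.read_camera("wrist");cv2.imwrite("pics/w18.png",cv2.resize(im[180:300,250:390],None,fx=5,fy=5,interpolation=cv2.INTER_CUBIC)[:,:,::-1])
im=robot.read_camera("scene");im=im[145:225,150:250]
cv2.imwrite(f"pics/scene18c.png",cv2.resize(im,None,fx=7,fy=7,interpolation=cv2.INTER_CUBIC)[:,:,::-1])
E
```

```text
time: 27.15
tool_pos: [0.5809, -0.1421, 0.1697]
tool_rot: [-1.571, -0.0, -0.868]
contact_force: [0.5, -0.6, -1.4]
opening: 0.0172
```

View pics/w18.png

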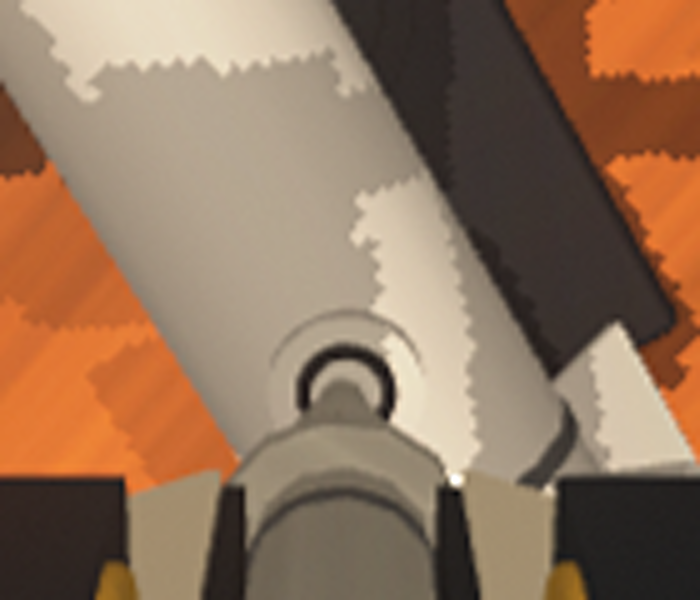

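View pics/scene18c.png

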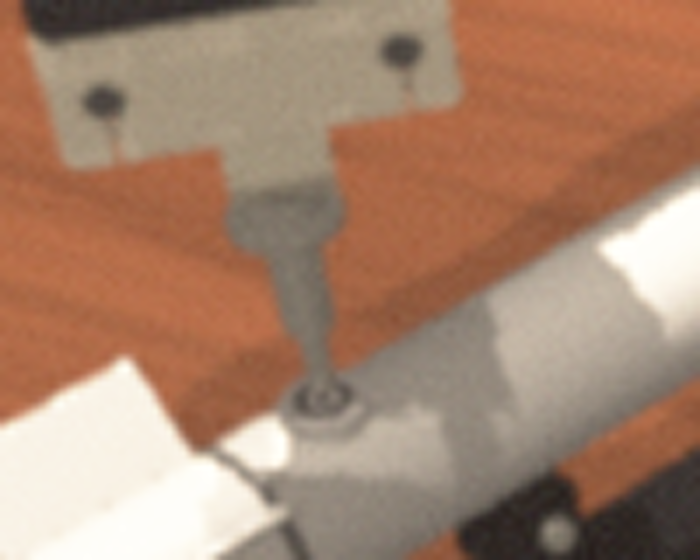

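Tip over the dot within about 0.5 mm. Pressing in two steps.

```bash
python3 -m crank '{"xyz":[[0,0.2,0.03],[0,0.2,0],[0,0.2,0],[0,0,0],[0,0,0],[0,0,0]],"roll":[0,0,0,0,0,0]}'
python3 - <<'E'
from h import *
l=[]
for i in range(3): l.append(robot.observe()["contact_force"]); robot.read_camera("side")
print(np.array(l))
E
```

```text
time: 27.85
tool_pos: [0.5812, -0.1419, 0.1639]
tool_rot: [-1.571, -0.0, -0.868]
contact_force: [0.5, -0.3, 0.4]
opening: 0.0175
[[ 0.51066179 -0.33582483  0.38664952]
 [ 0.34388377  0.85475072  0.51197558]
 [ 0.25131825  0.01301946  0.16055139]]
```

```bash
python3 -m crank '{"xyz":[[0,0.14,0],[0,0.14,0],[0,0,0],[0,0,0],[0,0,0],[0,0,0],[0,0,0]],"roll":[0,0,0,0,0,0,0]}'
python3 - <<'E'
from h import *
l=[]
c=robot.calibration("wrist"); np.save("w19.npy",c["pose"])
for i in range(8):
    l.append(robot.observe()["contact_force"]); n=("scene","side","wrist")[i%3]; im=robot.read_camera(n)
    if i<3: cv2.imwrite(f"pics/{n}19.png",im[:,:,::-1])
print(np.mean(l,0),robot.observe()["tool_pos"],robot.observe()["time"])
for n,r in(("scene",(130,310,120,330)),("side",(110,280,320,480)),("wrist",(0,300,100,460))):
    im=cv2.imread(f"pics/{n}19.png")[r[0]:r[1],r[2]:r[3]];k=2 if n=="wrist" else 3.5
    cv2.imwrite(f"pics/{n}19c.png",cv2.resize(im,None,fx=k,fy=k,interpolation=cv2.INTER_CUBIC))
E
```

```text
time: 28.7
tool_pos: [0.5812, -0.1419, 0.161]
tool_rot: [-1.571, -0.0, -0.868]
contact_force: [0.6, -0.5, 3.0]
opening: 0.0174
[0.66046735 0.05966948 2.19883453] [ 0.58114427 -0.14190013  0.16089779] 29.1
```

View pics/scene19c.png

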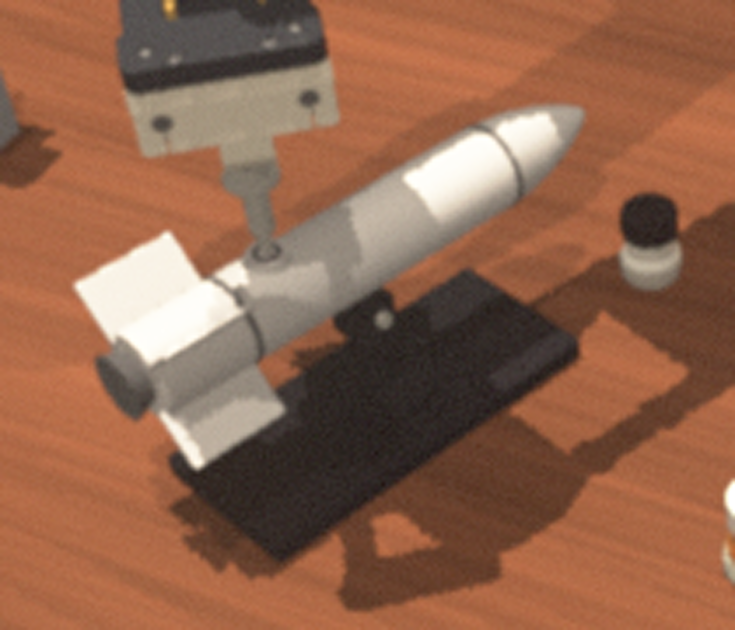

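View pics/side19c.png

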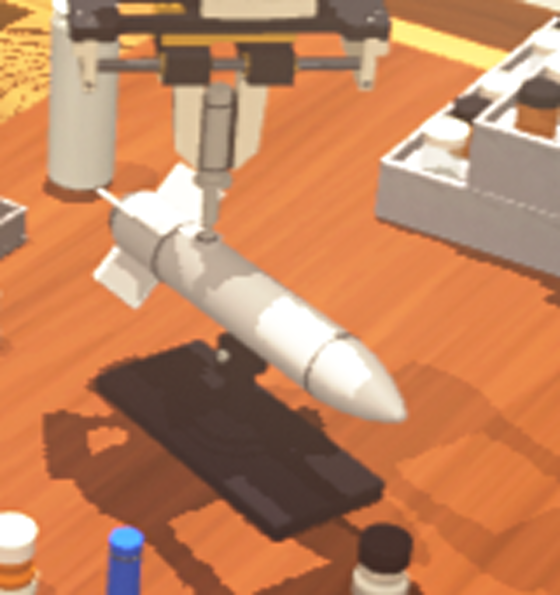

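View pics/wrist19c.png

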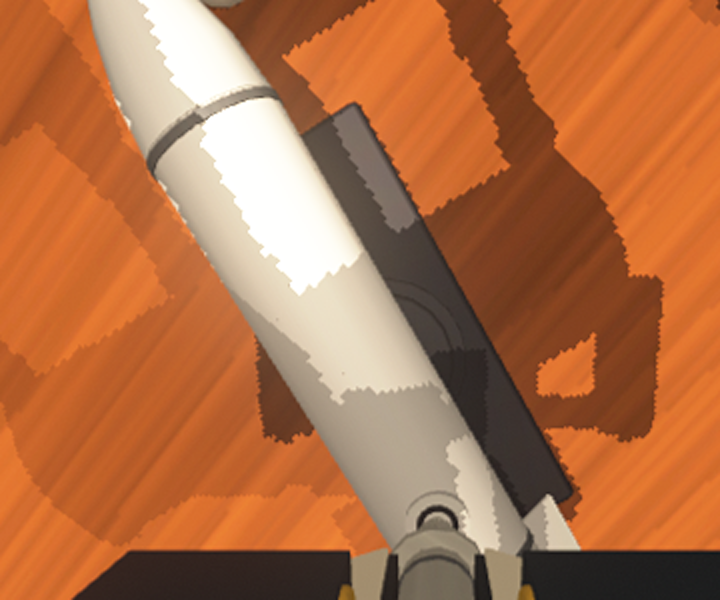

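The tip is on the ring, pressed in about 6 mm, and the rocket is level and straight. Handing in.

```bash
python3 -c "
from cell import robot
print(robot.hand_in()); print(robot.observe()['contact_force'])"
```

```text
the job is handed in; nothing more can be done
None
the job is handed in; nothing more can be done
```

I turned the rocket straight along its base and tilted it level. I then took the chrome probe from its holder and held it upright on the ringed spot, pressing lightly. I handed in at about 29 s while still holding it there.

**Last checks**
- **Press:** the force reading rose by about 3.4 N over the probe hanging free. By position, the tip is pushed in about 6.2 mm (about 3.1 N).
- **Tip on the spot:** within about 1 mm of the ring's centre dot, from the last pictures before pressing.
- **Straight:** swivel about -0.01 rad, from a fit over all three cameras. That fit was done before a later nudge to the tail and the pressing, and the final pictures look the same.
- **Level:** the camera fit gave 0.00 ± 0.01 rad, but touching the rocket's back gave about -0.015 to -0.02. I nudged the tail down until it read level. In the last side picture the nose tip was about 1.4 pixels higher, roughly +0.02 rad, which matches that nudge.
- **Other things:** nothing else was touched in the pictures I took. I did not look again at the holder area after lifting the probe.

**What disagreed**
- **Fingertips:** they ended about 30 mm behind the reported TCP. Pictures and a contact test both showed it, and I allowed for it in the probe grasp.
- **Rocket grip:** my first grip on the rocket was therefore higher on the body than planned. It still turned and tilted the rocket as needed.
- **Push while checking level:** one touch on the nose side reached 11 N. That may have moved the tilt by up to 0.006 rad, before the nudge.
- **Cameras:** scene and side differed by up to 9 mm on the base's position, so I used them together with the wrist camera.

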